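Make up a roll-top bin of four cinnamon packs

TASK

Roll the cover of the blue bin fully open, put every red-banded reject pack from it into the red crate, and make the bin up to exactly four good (white-banded) packs, one lying flat in each of the four lanes, using packs from the table. Then roll the cover fully shut; spare packs stay on the table outside the bin and the crate, and the other things on the table are left alone.

Things in the scene. Friction and masses are not known exactly. Their poses are not given: they have to be found in the camera images.
- lane1 (a point): lane 1 of 4 in the bin (1 at its +y end): point 18 mm above the middle of the lane floor, where the centre of a pack lying in it comes; x along the lane to the bin's back, y across, z up. Floor 12 mm above the table; lanes 66 mm apart between ribs 4 mm wide, 6 high; free length 110 mm between a ledge in front (top 40 mm above the table) and a partition behind (top 75 mm)
- lane2 (a point): lane 2 of 4 in the bin (1 at its +y end): point 18 mm above the middle of the lane floor, where the centre of a pack lying in it comes; x along the lane to the bin's back, y across, z up. Floor 12 mm above the table; lanes 66 mm apart between ribs 4 mm wide, 6 high; free length 110 mm between a ledge in front (top 40 mm above the table) and a partition behind (top 75 mm)
- lane3 (a point): lane 3 of 4 in the bin (1 at its +y end): point 18 mm above the middle of the lane floor, where the centre of a pack lying in it comes; x along the lane to the bin's back, y across, z up. Floor 12 mm above the table; lanes 66 mm apart between ribs 4 mm wide, 6 high; free length 110 mm between a ledge in front (top 40 mm above the table) and a partition behind (top 75 mm)
- lane4 (a point): lane 4 of 4 in the bin (1 at its +y end): point 18 mm above the middle of the lane floor, where the centre of a pack lying in it comes; x along the lane to the bin's back, y across, z up. Floor 12 mm above the table; lanes 66 mm apart between ribs 4 mm wide, 6 high; free length 110 mm between a ledge in front (top 40 mm above the table) and a partition behind (top 75 mm)
- cover (a joint): slatted roll-top cover of the bin, a curved shell of outer radius 152 mm that runs round the roll axis; 0 = fully shut (down on the front wall), grows as it is rolled up and back, stop at 1.28 rad (fully open); stays where it is left (friction about 0.75 N m, under 8 N at the handle)
- cover_handle (a point): middle of the cover's handle: a round steel bar 10 mm thick, parallel to the roll axis, 205 mm from it, 50 mm clear of the slats, on brackets at its ends (140 mm free between them). In the roll_axis frame it is at x = -0.205 cos(30 deg + cover), z = 0.205 sin(30 deg + cover): low in front when shut, over the top when open. Its own frame turns with the cover
- roll_axis (a point): middle of the blue fixed bin on the cover's roll axis, 30 mm above the table; x to the bin's back (away from the robot), y along the axis, z up. Bin 336 mm deep, 388 wide; half-round end cheeks of radius 168 about the axis (top 198 above the table, inner faces y = +-183); front wall 105 high, its face at x = -140; fixed rear hood from x = 34 back. Lanes open upwards once the cover is open
- R1_c (a point): clear rigid pack of cinnamon sticks, a square bar 80 mm long and 36 x 36 mm across, 90 g nominal, with a RED band and dark sticks: a reject; may be absent (there are one or two), if present in a lane of the bin at the start; point at its centre, x along its length
- R2_c (a point): clear rigid pack of cinnamon sticks, a square bar 80 mm long and 36 x 36 mm across, 90 g nominal, with a RED band and dark sticks: a reject; may be absent (there are one or two), if present in a lane of the bin at the start; point at its centre, x along its length
- crate_in (a point): red open reject crate, fixed: point at the centre of its inner floor, 5 mm above the table; outside 150 (its x) x 170 (its y) x 55 mm high, walls 5 mm
- G1_c (a point): clear rigid pack of cinnamon sticks, a square bar 80 mm long and 36 x 36 mm across, 90 g nominal, with a white band (good); may be absent; if present, in a lane of the bin at the start; point at its centre, x along its length
- S1_c (a point): clear rigid pack of cinnamon sticks, a square bar 80 mm long and 36 x 36 mm across, 90 g nominal, with a white band (good); may be absent; if present, loose on the table at the robot's left at the start; point at its centre, x along its length
- S2_c (a point): clear rigid pack of cinnamon sticks, a square bar 80 mm long and 36 x 36 mm across, 90 g nominal, with a white band (good); may be absent; if present, loose on the table at the robot's left at the start; point at its centre, x along its length
- S3_c (a point): clear rigid pack of cinnamon sticks, a square bar 80 mm long and 36 x 36 mm across, 90 g nominal, with a white band (good); may be absent; if present, loose on the table at the robot's left at the start; point at its centre, x along its length
- S4_c (a point): clear rigid pack of cinnamon sticks, a square bar 80 mm long and 36 x 36 mm across, 90 g nominal, with a white band (good); may be absent; if present, loose on the table at the robot's left at the start; point at its centre, x along its length
- S5_c (a point): clear rigid pack of cinnamon sticks, a square bar 80 mm long and 36 x 36 mm across, 90 g nominal, with a white band (good); may be absent; if present, loose on the table at the robot's left at the start; point at its centre, x along its length
- tape: bystander, to be left alone: brown parcel-tape roll, 90 mm across, 48 mm high, origin under its centre
- jar: bystander, to be left alone: amber jar 66 mm across, 100 mm high, origin under its centre
- labels: bystander, to be left alone: paper label stack 100 x 70 x 30 mm, origin under its centre
- reel: bystander, to be left alone: blue reel 80 mm across and 60 mm high, origin under its centre
Things that resemble listed ones, but are neither listed nor needed, are in the scene too. What is shaped like the part that bears S4_c but purple or turquoise is not meant.

How it is judged:
By the outcome, as a careful person would: the job done as asked, in the order asked, and still so for the second after the job is handed in, with the robot touching nothing.
Of R1, R2, G1 only 2 to 3 are there at a start; the rules pass over those that are not, and their reading is None.
Of S1, S2, S3, S4, S5 only 4 to 5 are there at a start; the rules pass over those that are not, and their reading is None.
At some moment in a run one of S1, S2, S3, S4, S5 may be knocked a few centimetres aside while the robot is not near it.
Once in a run the grip may slacken for a moment while it holds something.
It also fails if it takes over 210 s, if anything falls off the work surface, if the arm or the gripper's body presses on something with over 40 N, if the wrist force passes 120 N, or if a joint passes its speed limit or range.

ROBOT

A 6-joint arm with a two-finger parallel gripper is mounted at the origin on the work surface. World frame = base frame: x ahead of the robot, y to its left, z up, the work surface at z = 0. Lengths are in m, angles in rad, forces in N, time in s.
With the tool pointing down it reaches from about 0.35 to 0.925 m from the base axis. Payload 6.4 kg.
Tool frame: the origin (TCP) lies midway between the tips of the shut fingers; the grasp point (between the pads) lies 19 mm behind it (bot.tcp_to_grasp is the distance from the TCP to the grasp point, in m); z points along the fingers, x is the direction in which the jaws open and shut, and the axes are right-handed (so a half turn about z gives the same grasp; the last joint's range is limited). The gripper opens to 94 mm and grips with 3 to 60 N. Pads are 16 mm wide; open, the fingers measure 119 mm over their backs; the gripper's body (75 mm by 177 mm) begins 78 mm behind the grasp point.
Start: joints at [-1.461, 0.245, 1.558, -0, 1.339, -0.174], TCP at [0.182, -0.624, 0.171] pointing down, gripper open.
Joint ranges: [-3.13, 3.13], [-1.02, 2.26], [0.13, 2.54], [-0.95, 4.09], [0.21, 2.88], [-2.74, 2.74]. Speed limits (rad/s): [2.57, 2.57, 3.14, 3.14, 3.14, 3.14].

INTERFACE

Orientations are given as a unit quaternion [w, x, y, z].
In Python, from station import bot gives the robot as it stands. The module is installed in compiled form; this text tells all that it offers.
- The arm moves only by the tool drive_tool, never from a script. Its argument "series" is one flat list of numbers, 7 for each row, row after row: the finger opening in mm, from 0 to 94, then the shift along the tool's x, y, z in mm, then the turn, a rotation vector about the tool's x, y, z in degrees. In form: [grip, tx, ty, tz, rx, ry, rz, grip, tx, ty, tz, rx, ry, rz, ...]. A call has 1 to 12 rows; each row shifts and turns the pose as measured when the row begins, along the tool's axes as they then stand; what a row does not reach is not made up. A row lasts 1/10 s, in which the tool goes at most 50 mm and 8.59 degrees, less where a joint would pass 70% of its speed; a pose out of reach is approached as far as the arm can. A call with a gripper value outside its range is refused whole. The fingers move at their own pace and stop on an object; "squeeze" is the grip in N (left out, the last holds). Time passes only in rows, so rows that do not move let the fingers close. It gives the time, the measured TCP pose, the force and the opening at its end, in the units of the state.
- bot.observe(): the state, without advancing time (a new reading comes with each control period).
- bot.grab_frame(name): name is "scene" or "side" or "wrist"; returns a dict with "color" (480x640x3 uint8, red, green, blue), "vfov" (degrees; the focal length in pixels is half the picture's height over the tangent of half this angle, whatever the lens; pixels are square), "cx", "cy" (the principal point, pixels), "view" (4x4, takes a point from world to camera coordinates). Camera axes: x right, y down, z forward; pixel columns grow to the right and rows downward; lengths in m; the calibration is good to about 2 mm. A picture is of the moment at which its call begins. There is no depth.
- bot.job_done(): hands the job in, once; it reports no verdict.
Trained networks look in a picture, given as the dict that the camera call returned (one of the last four; its "shot" number tells which), for a name from the list of things; names that differ only in an ending like _2 or _b are one class to them, and where a whole thing is asked for, a point or a joint stands for the part that bears it (a point fixed in the world has none). Each returns a list of dicts, best first, with "conf" (0 to 1); they miss things now and then, are a little off and sometimes report something else, mostly with a low value. They report only what shows in the picture. A call takes as long as a camera call. They do not tell look-alikes from the thing itself.
- bot.cut_out(target, picture): "mask" (480x640 bool, what is visible of it) and "point" ([column, row] in pixels, amid what is visible of it).
- bot.landmark_of(target, picture): "point" ([column, row] in pixels: a listed point, or the origin of a listed thing).
The state is a dict: "time_s": time; "qpos": joint angles; "qvel": joint speeds; "tau": joint torques, N m; "tool_pos": TCP position; "tcp_rot": TCP orientation; "wrist_force": force on the tool from outside, world axes, zero at the start; "torque": the same for the moment, N m; "gripper_width": opening from 0.0 (shut) to 1.0 (fully open).
Only numpy, scipy, OpenCV 4.12 (cv2) and the standard library are available. Lean on these libraries where they do the work, as an engineer would, in place of code of your own. Each camera call takes 0.05 s, during which the arm holds its last target. There are 200 camera calls.

## Working session

There is one attempt and no reset: what is moved stays moved. The work goes in short steps, Python scripts to look and compute and a tool call to move; the robot and the scene stay as the last step left them, time stands still between calls to the robot, and variables do not carry over. Pictures are saved under pics/ and viewed, about 12 in all and at most 16, crops included, and the job is handed in when it is done.

Besides the shell and the picture viewer there is one more tool, called as name(argument=value, ...) on one line, values as JSON. drive_tool: Moves the arm, as the interface text tells. Its arguments: {"type":"object","properties":{"series":{"type":"array","items":{"type":"number"}},"squeeze":{"type":"number"}},"required":["series"]}

```bash
mkdir -p pics; ls; python3 - <<'E'
from station import bot
import cv2,numpy as np
print(bot.observe())
for n in("scene","side"):
    f=bot.grab_frame(n)
    cv2.imwrite(f"pics/{n}0.png",f["color"][:,:,::-1])
    print(n,f["vfov"],f["cx"],f["cy"],f["view"].round(4).tolist())
E
```

```text
pics
{'time_s': 0.0, 'qpos': array([-1.46110398e+00,  2.45773940e-01,  1.55897181e+00, -1.59601525e-05,
        1.33870826e+00, -1.74098955e-01]), 'qvel': array([ 0.00159959, -0.00054535,  0.00041126, -0.00058266,  0.00030607,
       -0.00129456]), 'tau': array([-8.78395840e-04, -4.15826404e+01, -3.14609742e+01,  6.84511825e-02,
        3.31248029e-02, -1.37127759e-04]), 'tool_pos': array([ 0.18192763, -0.62334455,  0.17039378]), 'tcp_rot': array([-6.73626496e-04,  7.99999917e-01, -5.99999389e-01, -6.42223351e-04]), 'wrist_force': array([ 1.10900012,  0.31348098, -0.61750416]), 'torque': array([ 0.03210517,  0.03087248, -0.03219296]), 'gripper_width': 1.000319602082484}
scene 50.587881832617114 314.20358959740844 238.5509640104454 [[-0.738, -0.6745, -0.0175, 0.3773], [-0.4811, 0.5442, -0.6873, 0.2723], [0.4731, -0.4989, -0.7262, 0.9895], [0.0, 0.0, 0.0, 1.0]]
side 54.74022030734176 324.08298518734233 243.44730136305287 [[0.7814, -0.624, 0.008, -0.3564], [-0.5637, -0.7113, -0.4198, 0.3603], [0.2677, 0.3235, -0.9076, 1.1078], [0.0, 0.0, 0.0, 1.0]]
```

View pics/scene0.png

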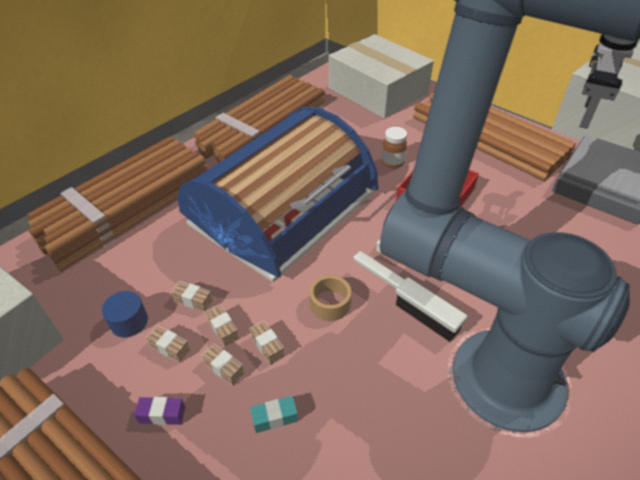

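View pics/side0.png

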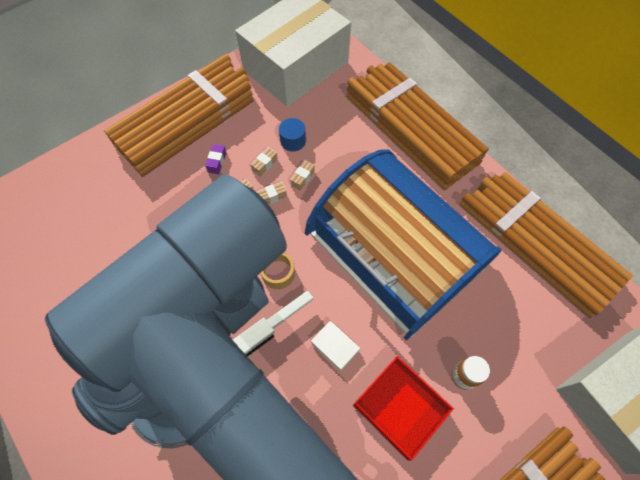

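Scene shows five white-banded packs at left ((192,295),(222,324),(168,344),(222,363),(267,342)). The purple (160,410) and turquoise (274,413) look-alikes are not meant. The bin is at (285,190), the crate at (440,185), and the handle is near (325,188). Now I'll measure.

```bash
cat > h.py <<'E'
from station import bot
import numpy as np, cv2
from scipy.spatial.transform import Rotation as R
def cam(f):
    F=240/np.tan(np.radians(f["vfov"])/2); V=np.array(f["view"])
    return np.array([[F,0,f["cx"]],[0,F,f["cy"]],[0,0,1.]]),V
def proj(f,P):
    K,V=cam(f); p=K@(V[:3,:3]@np.array(P).T+V[:3,3:]); return (p[:2]/p[2]).T
def ray(f,px):
    K,V=cam(f); d=V[:3,:3].T@np.linalg.solve(K,[px[0],px[1],1.]); o=-V[:3,:3].T@V[:3,3]
    return o,d/np.linalg.norm(d)
def onz(f,px,z):
    o,d=ray(f,px); return o+d*(z-o[2])/d[2]
def tri(fa,pa,fb,pb):
    Ps=[ray(fa,pa),ray(fb,pb)]
    A=sum(np.eye(3)-np.outer(d,d) for o,d in Ps); b=sum((np.eye(3)-np.outer(d,d))@o for o,d in Ps)
    x=np.linalg.solve(A,b); o,d=Ps[0]
    return x,np.linalg.norm(np.cross(x-o,d))*2
def save(n,im): cv2.imwrite(f"pics/{n}.png",im[:,:,::-1])
def Rt(s): 
    q=s["tcp_rot"]; return R.from_quat([q[1],q[2],q[3],q[0]])
np.set_printoptions(precision=4,suppress=True)
E
python3 - <<'E'
from h import *
a=bot.grab_frame("scene");b=bot.grab_frame("side")
for t in["roll_axis","cover_handle","lane1","lane4","crate_in","tape","jar","labels","reel","S1_c","R1_c","G1_c"]:
    A=bot.landmark_of(t,a);B=bot.landmark_of(t,b)
    print(t,[(np.round(x["point"]),round(x["conf"],2)) for x in A[:6]],"|",[(np.round(x["point"]),round(x["conf"],2)) for x in B[:6]])
    if A and B:
        if t[0] in"SRG" : print("  onz",[onz(a,x["point"],.018 if t[0]=="S" else .03)[:2].round(3) for x in A],[onz(b,x["point"],.018 if t[0]=="S" else .03)[:2].round(3) for x in B])
        else: print("  ",*tri(a,A[0]["point"],b,B[0]["point"]))
E
```

```text
roll_axis [(array([224., 326.]), 0.72)] | [(array([371., 253.]), 0.26)]
   [ 0.7986  0.1225 -0.487 ] 0.021701913618918264
cover_handle [(array([329., 182.]), 0.89)] | [(array([357., 263.]), 0.87), (array([335., 346.]), 0.27)]
   [ 0.5088 -0.0576  0.1749] 0.009940404380040959
lane1 [(array([325., 191.]), 0.89), (array([273., 234.]), 0.81), (array([309., 206.]), 0.78)] | [(array([358., 236.]), 0.86), (array([407., 288.]), 0.81), (array([388., 268.]), 0.78), (array([373., 250.]), 0.63), (array([293., 144.]), 0.25)]
   [ 0.5223 -0.0211  0.185 ] 0.04830871396112786
lane4 [(array([325., 191.]), 0.89), (array([273., 234.]), 0.81), (array([309., 206.]), 0.78)] | [(array([358., 236.]), 0.86), (array([407., 288.]), 0.81), (array([388., 268.]), 0.78), (array([373., 250.]), 0.63), (array([293., 144.]), 0.25)]
   [ 0.5223 -0.0211  0.185 ] 0.04830871396112786
crate_in [(array([325., 183.]), 0.19)] | [(array([399., 407.]), 0.6), (array([373., 251.]), 0.31)]
   [ 0.5241 -0.2728 -0.0036] 0.2956069500639417
tape [(array([330., 306.]), 0.79), (array([328., 183.]), 0.25)] | [(array([282., 275.]), 0.92)]
   [ 0.3827  0.0918 -0.0176] 0.003948245153692738
jar [(array([391., 162.]), 0.77), (array([272., 234.]), 0.34)] | [(array([464., 376.]), 0.56)]
   [ 0.5765 -0.4019 -0.007 ] 0.003644982056866741
labels [] | [(array([334., 348.]), 0.87), (array([354., 235.]), 0.33)]
reel [(array([127., 323.]), 0.69)] | [(array([297., 141.]), 0.69)]
   [ 0.6837  0.4221 -0.0171] 0.0027987853946510035
S1_c [(array([223., 327.]), 0.55)] | [(array([270., 192.]), 0.93)]
  onz [array([0.494, 0.3  ])] [array([0.5  , 0.305])]
R1_c [(array([292., 219.]), 0.52), (array([223., 324.]), 0.16)] | [(array([372., 253.]), 0.55)]
  onz [array([ 0.602, -0.02 ]), array([0.493, 0.298])] [array([ 0.6  , -0.023])]
G1_c [(array([393., 162.]), 0.5)] | []
```

```bash
python3 - <<'E'
from h import *
a=bot.grab_frame("scene");b=bot.grab_frame("side")
L=[onz(b,p["point"],.03) for p in bot.landmark_of("lane1",b)[:4]]
L.sort(key=lambda p:-p[1]); print("side",np.array(L))
print("scene",np.array([onz(a,p["point"],.03) for p in bot.landmark_of("lane1",a)[:4]]))
# close crops
c=cv2.resize(a["color"][110:280,170:390],None,fx=3,fy=3,interpolation=cv2.INTER_CUBIC)
save("c1",c[:600])
c=cv2.resize(b["color"][140:340,300:510],None,fx=2.9,fy=2.9,interpolation=cv2.INTER_CUBIC);save("c2",c)
E
```

```text
side [[ 0.6039  0.0513  0.03  ]
 [ 0.6102 -0.0178  0.03  ]
 [ 0.603  -0.0806  0.03  ]
 [ 0.6097 -0.1514  0.03  ]]
scene [[ 0.6055 -0.0825  0.03  ]
 [ 0.6159 -0.1472  0.03  ]
 [ 0.6028  0.0485  0.03  ]
 [ 0.6074 -0.0186  0.03  ]]
```

View pics/c2.png

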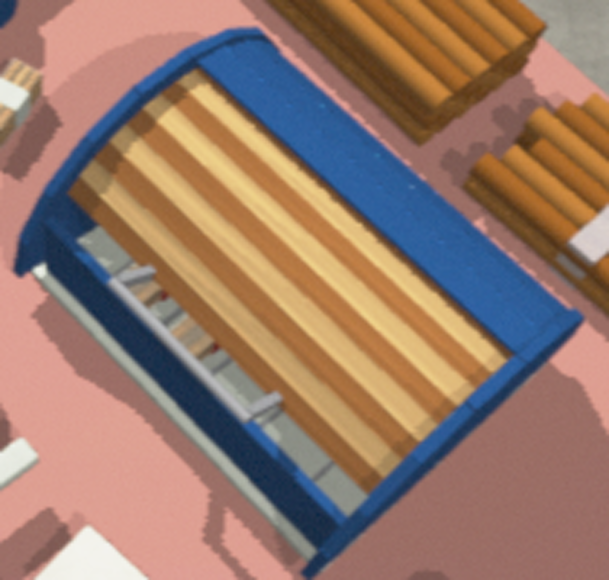

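View pics/c1.png

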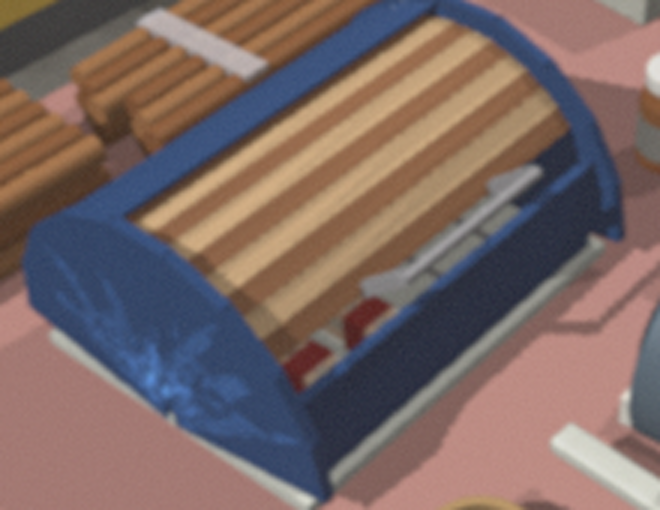

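```bash
python3 - <<'E'
from h import *
a=bot.grab_frame("scene");b=bot.grab_frame("side")
s=lambda u,v:(300+u/2.9,140+v/2.9)
c=lambda u,v:(170+u/3,110+v/3)
for n,A,B in[("hL",c(380,284),s(115,285)),("hR",c(533,172),s(248,413)),("baseL",c(312,503),s(38,268)),("baseR",c(603,236),s(305,562)),("wallR_top",c(588,165),s(340,518)),("wallL_top",c(305,395),s(50,232))]:
    print(n,*tri(a,A,b,B))
K=bot.landmark_of("cover_handle",a)[0]["point"],bot.landmark_of("cover_handle",b)[0]["point"]
print(K,tri(a,K[0],b,K[1]))
for i,(n,f) in enumerate((("S",a),("s",b))):
    for t in ("S1_c",):
        for d in bot.cut_out(t,f): print(n,d["conf"],d["point"],d["mask"].sum(),onz(f,d["point"],.02)[:2])
m=bot.cut_out("crate_in",b)
print([ (d["conf"],d["point"]) for d in m])
st=bot.observe();print(Rt(st).as_matrix())
E
```

```text
hL [0.5277 0.026  0.1506] 0.014287712524450418
hR [ 0.5256 -0.1339  0.1651] 0.002942129214369365
baseL [0.5198 0.1304 0.0068] 0.0050349524347305784
baseR [ 0.5232 -0.2374  0.0312] 0.003634336220708517
wallR_top [ 0.5463 -0.2349  0.1008] 0.0022257637837670334
wallL_top [0.5258 0.1147 0.107 ] 0.005553891227818115
([328.7, 182.6], [361.0, 259.7]) (array([ 0.5169, -0.058 ,  0.1714]), np.float64(0.0014126845831994278))
S 0.65 [221.3, 326.4] 856 [0.4976 0.3018]
s 0.78 [271.9, 191.4] 441 [0.5066 0.3021]
s 0.32 [395.6, 238.8] 10496 [ 0.6826 -0.0284]
[(0.81, [404.0, 409.1])]
[[ 0.28 -0.96  0.  ]
 [-0.96 -0.28  0.  ]
 [ 0.   -0.   -1.  ]]
```

```bash
cat >> h.py <<'E'
def az(phi,tilt=0):
    """tool down, tool x at world azimuth phi (deg); tilt about tool y (deg)"""
    c,s=np.cos(np.radians(phi)),np.sin(np.radians(phi))
    return R.from_matrix(np.array([[c,s,0],[s,-c,0],[0,0,-1.]]))*R.from_euler("y",tilt,degrees=True)
def plan(wps,step=44,astep=8.3):
    """wps: (pos, Rot, grip_mm, min_rows)"""
    s=bot.observe(); p=np.array(s["tool_pos"]); r=Rt(s); out=[]
    for P,Q,g,*m in wps:
        P=np.array(P,float); rv=(r.inv()*Q).magnitude()*57.3
        n=max(int(np.ceil(np.linalg.norm(P-p)*1000/step)),int(np.ceil(rv/astep)),m[0] if m else 1)
        for i in range(n):
            k=n-i
            d=(r.inv().apply(P-p)*1000/k).round(0); w=np.degrees((r.inv()*Q).as_rotvec()/k).round(1)+0.
            out.append([g,*[int(x) for x in d],*[float(x) if abs(x)>=.2 else 0 for x in w]])
            p=p+r.apply(d/1000); r=r*R.from_rotvec(np.radians(out[-1][4:]))
    for i in range(0,len(out),12):
        print(len(out[i:i+12]),"rows:",str(sum(out[i:i+12],[])).replace(" ","").replace(".0,",",").replace(".0]","]"))
def st():
    s=bot.observe(); r=Rt(s).as_matrix()
    print("t",round(s["time_s"],1),"p",s["tool_pos"],"xaz",round(np.degrees(np.arctan2(r[1,0],r[0,0])),1),"z",r[:,2],"F",s["wrist_force"],"w",round(s["gripper_width"]*94,1)); return s
E
python3 - <<'E'
from h import *
b=bot.grab_frame("side"); print(onz(b,[404,409],.005))
plan([([.35,-.34,.35],az(-36),94),([.46,-.05,.36],az(2),94)])
E
```

```text
[ 0.4049 -0.3661  0.005 ]
12 rows: [94,-25,-27,-20,0,0,-4.2,94,-23,-28,-20,0,0,-4.2,94,-21,-30,-20,0,0,-4.2,94,-19,-32,-20,0,0,-4.2,94,-16,-33,-20,0,0,-4.2,94,-14,-34,-20,0,0,-4.2,94,-11,-35,-20,0,0,-4.2,94,-9,-35,-19,0,0,-4.2,94,-6,-36,-20,0,0,-4.1,94,-10,-37,-1,0,0,-4.8,94,-7,-38,-1,0,0,-4.7,94,-4,-39,-1,0,0,-4.8]
5 rows: [94,-1,-39,-1,0,0,-4.7,94,3,-39,-1,0,0,-4.8,94,6,-38,-2,0,0,-4.7,94,9,-38,-1,0,0,-4.8,94,12,-37,-2,0,0,-4.7]
```

drive_tool(series=[94,-25,-27,-20,0,0,-4.2,94,-23,-28,-20,0,0,-4.2,94,-21,-30,-20,0,0,-4.2,94,-19,-32,-20,0,0,-4.2,94,-16,-33,-20,0,0,-4.2,94,-14,-34,-20,0,0,-4.2,94,-11,-35,-20,0,0,-4.2,94,-9,-35,-19,0,0,-4.2,94,-6,-36,-20,0,0,-4.1,94,-10,-37,-1,0,0,-4.8,94,-7,-38,-1,0,0,-4.7,94,-4,-39,-1,0,0,-4.8])

```text
time_s: 3.2
tool_pos: [0.3903, -0.2169, 0.3621]
tcp_rot: [-0.001, 0.985, -0.175, 0.003]
wrist_force: [-0.2, 1.0, 0.7]
gripper_width: 0.999
```

drive_tool(series=[94,-1,-39,-1,0,0,-4.7,94,3,-39,-1,0,0,-4.8,94,6,-38,-2,0,0,-4.7,94,9,-38,-1,0,0,-4.8,94,12,-37,-2,0,0,-4.7])

```text
time_s: 3.7
tool_pos: [0.4544, -0.0247, 0.3712]
tcp_rot: [0.001, 0.999, 0.04, 0.005]
wrist_force: [0.7, 0.2, -0.3]
gripper_width: 1.0
```

```bash
python3 - <<'E'
from h import *
s=st(); f=bot.grab_frame("wrist"); save("w1",f["color"]); K,V=cam(f); print(f["vfov"],"campos",-V[:3,:3].T@V[:3,3],"fwd",V[2,:3])
b=bot.grab_frame("side")
for t in("cover_handle","lane1"):
    for n,g in(("w",f),("s",b)): print(t,n,[(x["point"],x["conf"]) for x in bot.landmark_of(t,g)])
h=[bot.landmark_of("cover_handle",g)[0]["point"] for g in (f,b)]
print(tri(f,h[0],b,h[1]))
E
```

```text
t 3.7 p [ 0.4544 -0.0247  0.3712] xaz 4.5 z [ 0.0098 -0.0017 -1.    ] F [ 0.6563  0.1795 -0.3233] w 94.0
69.55745740454716 campos [0.4471 0.0463 0.5831] fwd [ 0.0287 -0.2448 -0.9692]
cover_handle w [([367.2, 244.4], 0.75)]
cover_handle s [([360.5, 264.7], 0.64)]
lane1 w [([404.6, 275.8], 0.71)]
lane1 s [([356.2, 232.5], 0.95), ([403.7, 288.3], 0.89), ([387.3, 266.0], 0.84), ([279.0, 274.7], 0.68), ([372.4, 254.2], 0.66)]
(array([ 0.5185, -0.0616,  0.1502]), np.float64(0.0059347125459884775))
```

View pics/w1.png

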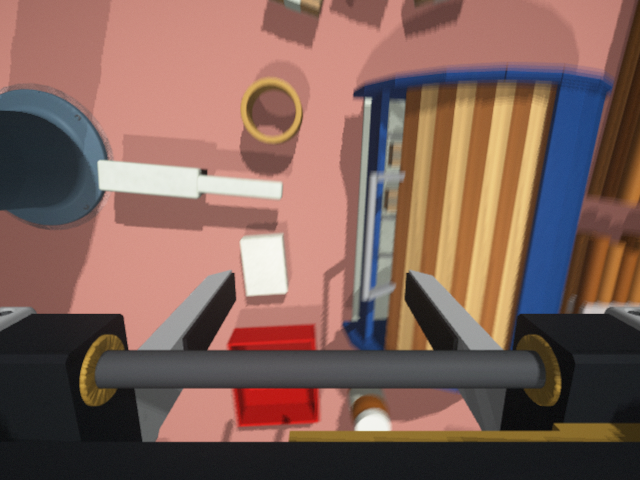

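Wrist view: handle bar runs from (374,175) to (367,295), front base edge from (367,98) to (356,322), with the labels at (264,265) and the crate at (275,375).

```bash
python3 - <<'E'
from h import *
f=bot.grab_frame("wrist");b=bot.grab_frame("side")
print("base",onz(f,[367,98],.005),onz(f,[357,320],.005))
for z in(.15,.16,.17): print("handle",z,onz(f,[374,174],z),onz(f,[366,296],z), "side", onz(b,[360.5,262.5],z))
print("hood front", onz(f,[555,90],.19))
print("hood back edge", onz(f,[608,85],.03))
print("crate corners",[onz(f,p,.055)[:2] for p in([229,330],[316,326])], "labels",onz(f,[264,265],.03))
# handle line fit by gradient: print profile
g=f["color"]
for r in(200,220,240,260,280): print(r,g[r,360:385].mean(1).round().astype(int))
E
```

```text
base [0.5193 0.133  0.005 ] [ 0.5419 -0.2462  0.005 ]
handle 0.15 [0.5193 0.0242 0.15  ] [ 0.5267 -0.1374  0.15  ] side [ 0.5192 -0.0566  0.15  ]
handle 0.16 [0.5176 0.0246 0.16  ] [ 0.5249 -0.1332  0.16  ] side [ 0.5159 -0.0592  0.16  ]
handle 0.17 [0.5159 0.0251 0.17  ] [ 0.523 -0.129  0.17 ] side [ 0.5126 -0.0619  0.17  ]
hood front [0.6945 0.1273 0.19  ]
hood back edge [0.8727 0.1742 0.03  ]
crate corners [array([ 0.3206, -0.2545]), array([ 0.466, -0.237])] labels [ 0.3719 -0.144   0.03  ]
200 [168 170 167 167 150  89  44  74 113 144 166 182 189 183 168 112  56  54
  61  66  66  80 116 119  80]
220 [170 167 166 142  85  47  83 122 151 174 188 190 182 148 104  84  85  94
  96  96 111 131 150 156 156]
240 [171 172 128  67  53  95 135 160 181 190 186 175 130  89  81  89  98  93
 100 124 131 156 167 169 169]
260 [170 121  54  66 108 142 168 185 189 184 166 123  90  94  87  85  81 105
 127 155 171 171 169 171 171]
280 [113  43  76 118 149 178 188 187 178 149 110  92  94  94  95 100 122 133
 132 134 135 134 134 134 134]
```

```bash
python3 - <<'E'
from h import *
plan([([.517,-.056,.26],az(3),40),([.517,-.056,.153],az(3),40,4)])
E
```

```text
7 rows: [40,20,11,37,0,-0.2,0.4,40,20,11,37,0,-0.2,0.4,40,20,10,37,0,0,0.4,40,0,0,27,0,0,0,40,0,0,27,0,0,0,40,0,0,27,0,0,0,40,0,0,26,0,0,0]
```

drive_tool(series=[40,20,11,37,0,-0.2,0.4,40,20,11,37,0,-0.2,0.4,40,20,10,37,0,0,0.4,40,0,0,0,0,0,0,40,0,0,20,0,0,0])

```text
time_s: 4.7
tool_pos: [0.5213, -0.0615, 0.243]
tcp_rot: [0.003, 1.0, 0.022, 0.007]
wrist_force: [0.6, -0.1, 0.6]
gripper_width: 0.612
```

```bash
python3 - <<'E'
from h import *
st(); f=bot.grab_frame("wrist"); save("w2",f["color"])
plan([([.518,-.056,.153],az(3),40,4)])
E
```

```text
t 4.7 p [ 0.5213 -0.0615  0.243 ] xaz 2.5 z [ 0.0131 -0.0058 -0.9999] F [ 0.6238 -0.0514  0.5537] w 57.6
4 rows: [40,0,-1,21,0,0,0,40,0,-1,21,0,0,-0.2,40,0,-1,21,0,0,0,40,0,-2,21,0.2,-0.2,-0.3]
```

View pics/w2.png

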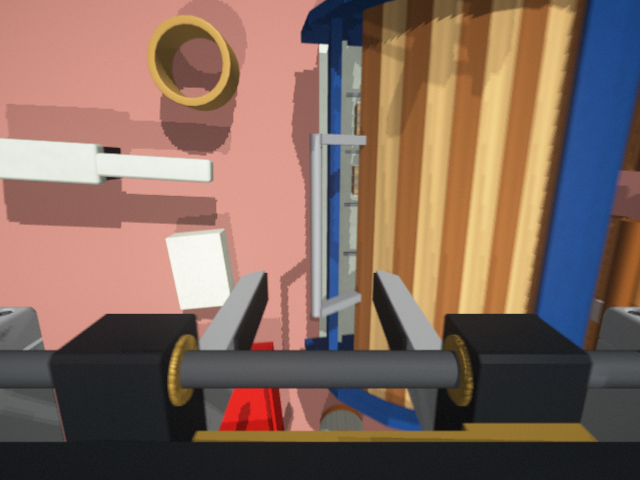

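Bar spans (316,135)–(318,315), centred between fingertips; descend in two steps.

drive_tool(series=[40,0,-1,22,0,0,0,40,0,-1,22,0,0,0,40,0,-1,22,0,0,0,40,0,-1,22,0,0,0,40,0,0,3,0,0,0])

```text
time_s: 5.25
tool_pos: [0.5198, -0.0589, 0.1527]
tcp_rot: [0.003, 1.0, 0.021, 0.006]
wrist_force: [0.1, 0.1, -1.1]
gripper_width: 0.426
```

```bash
python3 - <<'E'
from h import *
st(); f=bot.grab_frame("wrist"); b=bot.grab_frame("side"); save("w3",np.hstack([cv2.resize(f["color"],(480,360)),cv2.resize(b["color"][200:320,290:396],(318,360))]))
E
```

```text
t 5.2 p [ 0.5198 -0.0589  0.1527] xaz 2.4 z [ 0.013  -0.0058 -0.9999] F [ 0.1286  0.1282 -1.1012] w 40.1
```

View pics/w3.png

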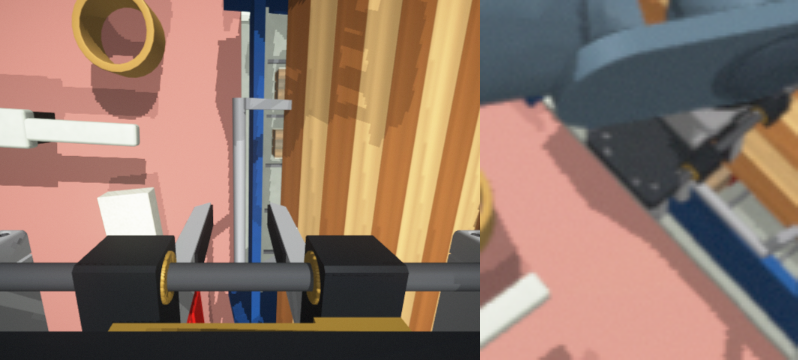

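Bar lies at (240,180) between fingertips (210/270). Close.

drive_tool(series=[4,0,0,0,0,0,0,4,0,0,0,0,0,0,4,0,0,0,0,0,0,4,0,0,0,0,0,0], squeeze=15)

```text
time_s: 5.75
tool_pos: [0.5245, -0.0607, 0.1613]
tcp_rot: [0.005, 1.0, 0.02, 0.013]
wrist_force: [0.5, -0.3, -0.2]
gripper_width: 0.12
```

```bash
cat >> h.py <<'E'
AX=np.array([.667,-.052,.03]); YAW=3.0
BX=np.array([np.cos(np.radians(YAW)),np.sin(np.radians(YAW)),0]); BY=np.array([-BX[1],BX[0],0])
E
python3 - <<'E'
from h import *
s=st(); p=s["tool_pos"]+np.array([0,0,.019])
print("bar r for axis", np.linalg.norm([ (p-AX)@BX, p[2]-.03]))
th0=np.arctan2(p[2]-.03,-(p-AX)@BX); print(np.degrees(th0))
E
```

```text
t 5.8 p [ 0.5245 -0.0607  0.1613] xaz 2.3 z [ 0.0257 -0.0101 -0.9996] F [ 0.4505 -0.259  -0.2112] w 11.3
bar r for axis 0.20727011325123199
46.46656387455517
```

```bash
python3 - <<'E'
from h import *
s=bot.observe(); p0=s["tool_pos"]; q=Rt(s)
arc=lambda t:.205*(-np.cos(np.radians(t))*BX+np.sin(np.radians(t))*np.array([0,0,1]))
t0=45
plan([(p0+arc(t)-arc(t0),q,4) for t in np.linspace(t0,99,11)[1:]])
E
```

```text
10 rows: [4,15,0,-13,0,0,0,4,15,0,-11,0,0,0,4,17,0,-10,0,0,0,4,18,0,-8,0,0,0,4,18,0,-6,0,0,0,4,19,-1,-5,0,0,0,4,19,0,-2,0,0,0,4,19,0,-1,0,0,0,4,19,0,0,0,0,0,4,19,0,3,0,0,0]
```

drive_tool(series=[4,15,0,-13,0,0,0,4,15,0,-11,0,0,0,4,17,0,-10,0,0,0,4,18,0,-8,0,0,0,4,18,0,-6,0,0,0])

```text
time_s: 6.25
tool_pos: [0.6073, -0.0565, 0.2134]
tcp_rot: [0.005, 1.0, 0.02, 0.012]
wrist_force: [-0.9, 0.3, 0.1]
gripper_width: 0.042
```

```bash
python3 - <<'E'
from h import *
s=st();p=s["tool_pos"]+np.array([0,0,.019]);print("r",np.hypot((p-AX)@BX,p[2]-.03),np.degrees(np.arctan2(p[2]-.03,-(p-AX)@BX)))
E
```

```text
t 6.2 p [ 0.6073 -0.0565  0.2134] xaz 2.3 z [ 0.0246 -0.0099 -0.9996] F [-0.9362  0.2532  0.107 ] w 4.0
r 0.21109283898790232 73.51648928625157
```

```bash
python3 - <<'E'
from h import *
f=bot.grab_frame("wrist"); a=bot.grab_frame("scene"); save("w4",np.hstack([cv2.resize(f["color"],(480,360)),cv2.resize(a["color"][120:280,240:380],(315,360))]))
for n,g in(("w",f),("a",a)): print(n,bot.landmark_of("cover_handle",g))
E
```

```text
w [{'point': [205.8, 243.9], 'conf': 0.84}]
a [{'point': [326.8, 185.2], 'conf': 0.65}]
```

View pics/w4.png

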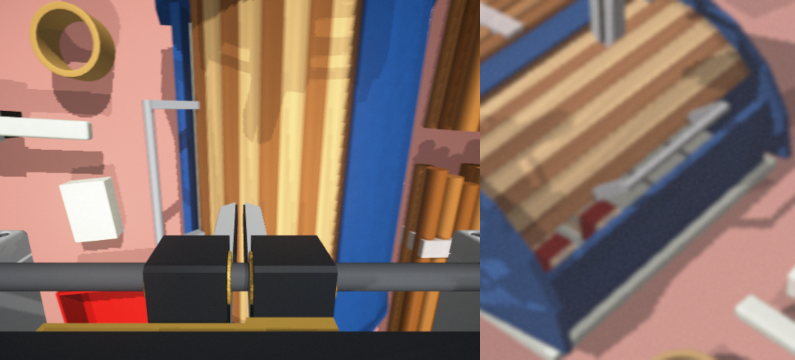

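```bash
python3 - <<'E'
from h import *
f=bot.grab_frame("wrist"); a=bot.grab_frame("scene"); b=bot.grab_frame("side")
for z in(.13,.14,.15,.16,.17): print(z,onz(f,[200,140],z)[:2],onz(f,[207,313],z)[:2],"mid",onz(f,[203.5,226],z)[:2],"old mid x",.5213-.18*(z-.16), "scene",onz(a,[327,184.5],z)[:2],"side",onz(b,[361,261],z)[:2])
E
```

```text
0.13 [0.5077 0.0208] [ 0.5071 -0.1324] mid [ 0.5075 -0.0504] old mid x 0.5267 scene [ 0.5467 -0.0869] side [ 0.5293 -0.0491]
0.14 [0.5108 0.0207] [ 0.5102 -0.1274] mid [ 0.5106 -0.0481] old mid x 0.5249 scene [ 0.5389 -0.0782] side [ 0.526  -0.0517]
0.15 [0.5139 0.0205] [ 0.5133 -0.1223] mid [ 0.5137 -0.0459] old mid x 0.5231 scene [ 0.5312 -0.0694] side [ 0.5226 -0.0544]
0.16 [0.517  0.0204] [ 0.5165 -0.1172] mid [ 0.5168 -0.0436] old mid x 0.5213 scene [ 0.5235 -0.0606] side [ 0.5193 -0.0571]
0.17 [0.5201 0.0202] [ 0.5196 -0.1121] mid [ 0.5199 -0.0413] old mid x 0.5195 scene [ 0.5157 -0.0518] side [ 0.516  -0.0598]
```

```bash
python3 - <<'E'
from h import *
plan([([.517,-.055,.235],az(3),30),([.517,-.055,.235],az(3),30),([.517,-.055,.14],az(3),30,4)])
E
```

```text
8 rows: [30,-29,-2,-8,0.2,-0.4,-0.2,30,-29,-1,-8,0.2,-0.4,-0.3,30,-30,-2,-9,0.2,-0.5,-0.2,30,0,0,0,0,0,0,30,0,0,24,0,0,0,30,0,0,24,0,0,0,30,0,0,24,0,0,0,30,0,0,23,0,0,0]
```

drive_tool(series=[30,-20,-2,-20,0.2,-0.4,-0.2,30,-29,-1,-5,0.2,-0.4,-0.3,30,-40,-2,0,0.2,-0.5,-0.2,30,0,0,0,0,0,0])

```text
time_s: 7.0
tool_pos: [0.5094, -0.0546, 0.2336]
tcp_rot: [-0.001, 1.0, 0.026, -0.003]
wrist_force: [0.1, -0.0, -0.6]
gripper_width: 0.315
```

```bash
python3 - <<'E'
from h import *
st();plan([([.517,-.055,.139],az(3),30,4)])
E
```

```text
t 7.0 p [ 0.5094 -0.0546  0.2336] xaz 3.0 z [-0.0068  0.0017 -1.    ] F [ 0.0937 -0.036  -0.5534] w 29.6
4 rows: [30,2,0,24,0,0,0,30,2,0,24,0,0,0,30,2,1,23,0,0.2,0,30,2,0,24,0,0.2,0]
```

drive_tool(series=[30,3,0,24,0,0,0,30,3,0,24,0,0,0,30,2,0,24,0,0,0,30,1,0,24,0,0.2,0])

```text
time_s: 7.4
tool_pos: [0.5207, -0.0553, 0.1395]
tcp_rot: [0.001, 1.0, 0.025, 0.004]
wrist_force: [0.1, 0.2, -0.5]
gripper_width: 0.321
```

drive_tool(series=[5,0,0,0,0,0,0,5,0,0,0,0,0,0,5,0,0,0,0,0,0,5,0,0,0,0,0,0,5,0,0,0,0,0,0], squeeze=20)

```text
time_s: 7.9
tool_pos: [0.5205, -0.0552, 0.1397]
tcp_rot: [0.001, 1.0, 0.025, 0.004]
wrist_force: [-0.2, -0.2, -0.7]
gripper_width: 0.052
```

```bash
python3 - <<'E'
from h import *
f=bot.grab_frame("wrist"); b=bot.grab_frame("side"); a=bot.grab_frame("scene"); save("w5",np.hstack([cv2.resize(f["color"],(480,360)),np.vstack([cv2.resize(a["color"][140:250,260:380],(318,240)),cv2.resize(b["color"][200:300,310:396],(318,240))])[:360] if 0 else cv2.resize(a["color"][120:260,240:380],(318,360))]))
for n,g in(("w",f),("a",a),("b",b)): print(n,bot.landmark_of("cover_handle",g), proj(g,[[*bot.observe()["tool_pos"]]]))
E
```

```text
w [{'point': [316.2, 282.5], 'conf': 0.72}] [[318.658  266.8666]]
a [{'point': [327.3, 182.7], 'conf': 0.65}] [[326.5651 193.4493]]
b [{'point': [360.5, 260.6], 'conf': 0.7}] [[359.8609 263.7093]]
```

View pics/w5.png

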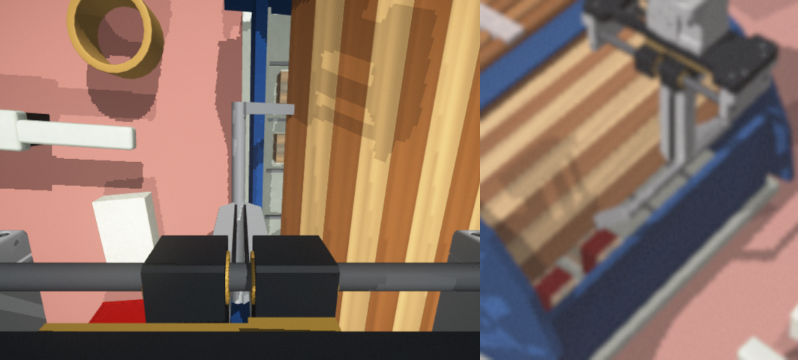

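```bash
cat >> h.py <<'E'
def T(p,r):
    M=np.eye(4); M[:3,:3]=r.as_matrix(); M[:3,3]=p; return M
def mtri(obs):
    A=np.zeros((3,3));b=np.zeros(3)
    for f,px in obs:
        o,d=ray(f,px); M=np.eye(3)-np.outer(d,d); A+=M;b+=M@o
    x=np.linalg.solve(A,b); return x,[(proj(f,[x])[0]-px).round(1).tolist() for f,px in obs]
E
python3 - <<'E'
from h import *
s=st(); f=bot.grab_frame("wrist"); a=bot.grab_frame("scene"); b=bot.grab_frame("side")
X=np.array(f["view"])@T(s["tool_pos"],Rt(s))  # tool->cam
np.save("X.npy",X); print(X)
def wf(p,q):
    r=R.from_quat([q[1],q[2],q[3],q[0]]); g=dict(f); g["view"]=X@np.linalg.inv(T(p,r)); return g
w1=wf([.4544,-.0247,.3712],[.001,.999,.04,.005]);w2=wf([.5213,-.0615,.243],[.003,1,.022,.007]);w4=wf([.6073,-.0565,.2134],[.005,1,.02,.012])
print(mtri([(w1,[374,174]),(w2,[316,137]),(w4,[200,140]),(f,[315,140])]))
print(mtri([(w1,[374,174]),(w2,[316,137]),(w4,[200,140]),(f,[315,140]),(a,[297.3,204.8]),(b,[339,238])]))
print(mtri([(w1,[366,296]),(w2,[318,316]),(w4,[207,313])]))
E
```

```text
t 8.2 p [ 0.5198 -0.055   0.1387] xaz 2.9 z [ 0.0059 -0.0008 -1.    ] F [ 0.7773  0.6896 -0.1419] w 4.9
[[ 1.     -0.0011  0.0005 -0.0003]
 [ 0.0011  0.9698 -0.244   0.017 ]
 [-0.0002  0.244   0.9698  0.223 ]
 [ 0.      0.      0.      1.    ]]
(array([0.5161, 0.0234, 0.1555]), [[-2.5, 3.3], [0.4, -1.1], [-1.1, -4.3], [5.1, -0.3]])
(array([0.5184, 0.0246, 0.1583]), [[-0.1, 2.6], [3.3, -2.7], [0.8, -6.1], [9.6, -2.6], [5.6, 0.5], [-0.5, -1.2]])
(array([ 0.5228, -0.1196,  0.1787]), [[0.2, -2.0], [-0.8, -8.9], [-0.1, 13.1]])
```

drive_tool(series=[2,0,0,0,0,0,0,2,0,0,0,0,0,0,2,10,0,-8,0,0,0,2,10,0,-8,0,0,0,2,10,0,-8,0,0,0], squeeze=20)

```text
time_s: 8.85
tool_pos: [0.5488, -0.053, 0.1618]
tcp_rot: [-0.0, 1.0, 0.025, 0.001]
wrist_force: [-0.5, 0.6, 0.2]
gripper_width: 0.02
```

```bash
python3 - <<'E'
from h import *
s=st(); f=bot.grab_frame("wrist"); a=bot.grab_frame("scene"); b=bot.grab_frame("side")
for n,g in(("w",f),("a",a),("b",b)): print(n,bot.landmark_of("cover_handle",g))
save("w6",np.hstack([cv2.resize(f["color"][120:400,220:420],(400,560)),cv2.resize(a["color"][130:250,290:380],(400,560))]))
E
```

```text
t 8.8 p [ 0.5488 -0.053   0.1618] xaz 2.9 z [ 0.0019  0.0003 -1.    ] F [-0.5273  0.6158  0.1617] w 1.8
w [{'point': [272.4, 271.8], 'conf': 0.86}]
a [{'point': [326.7, 182.9], 'conf': 0.91}]
b [{'point': [359.1, 259.9], 'conf': 0.78}, {'point': [333.5, 348.2], 'conf': 0.72}]
```

View pics/w6.png

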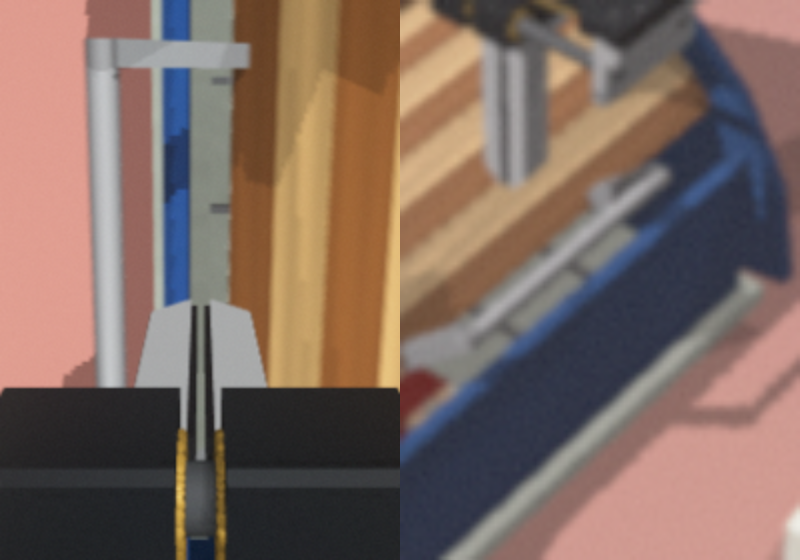

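```bash
python3 - <<'E'
from h import *
s=st(); f=bot.grab_frame("wrist"); a=bot.grab_frame("scene"); b=bot.grab_frame("side")
for n,g in(("w",f),("a",a),("b",b)): print(n,proj(g,[s["tool_pos"],[.519,-.055,.165],[.519,-.055,.139]]).round(1).tolist())
g=f["color"]; print("row290",g[290,255:300].mean(1).round().astype(int)); print("row200",g[200,255:300].mean(1).round().astype(int))
E
```

```text
t 9.2 p [ 0.5477 -0.0529  0.1609] xaz 2.9 z [ 0.0011  0.0006 -1.    ] F [ 0.1308 -0.0809 -0.3282] w 1.9
w [[319.4, 267.5], [274.0, 270.5], [278.7, 258.5]]
a [[316.8, 181.3], [326.8, 184.9], [326.8, 193.6]]
b [[369.1, 252.6], [360.5, 259.6], [359.6, 263.8]]
row290 [173 174 174 177 175 176 173 175 176 174 175 174 139 123 148 162 175 187
 199 202 200 196 192 184 176 164 145 125 116 117 113 114 113 115 115 114
 112 144 166 170 172 170 169 170 169]
row200 [174 175 173 173 176 175 175 175 174 141 121 144 161 173 182 189 195 198
 200 197 188 182 174 163 143 118 111 115 114 115 115 113 115 116 114 115
 116 115 115 113 115 146 169 175 176]
```

```bash
python3 - <<'E'
from h import *
s=st(); print(bot.tcp_to_grasp, [x for x in dir(bot) if x[0]!="_"])
ims=[]
for n in("scene","side"):
    g=bot.grab_frame(n); r=Rt(s); p=s["tool_pos"]; c=proj(g,[p])[0].astype(int)
    im=g["color"][c[1]-45:c[1]+35,c[0]-40:c[0]+40]; im=cv2.resize(im,(400,400))
    for d,col in((0,(255,0,255)),(-.019,(0,255,0)),(-.05,(0,255,255)),(-.097,(255,255,0))):
        q=(proj(g,[p+r.apply([0,0,d])])[0]-(c-[40,45]))*5; cv2.circle(im,tuple(int(v) for v in q),3,col,-1)
    ims.append(im)
save("w7",np.hstack(ims))
E
```

```text
t 9.3 p [ 0.5478 -0.053   0.161 ] xaz 2.9 z [ 0.0014  0.0005 -1.    ] F [-0.2069 -0.4218 -0.6257] w 2.0
0.0188 ['Unreachable', 'cut_out', 'grab_frame', 'job_done', 'landmark_of', 'observe', 'tcp_to_grasp']
```

View pics/w7.png

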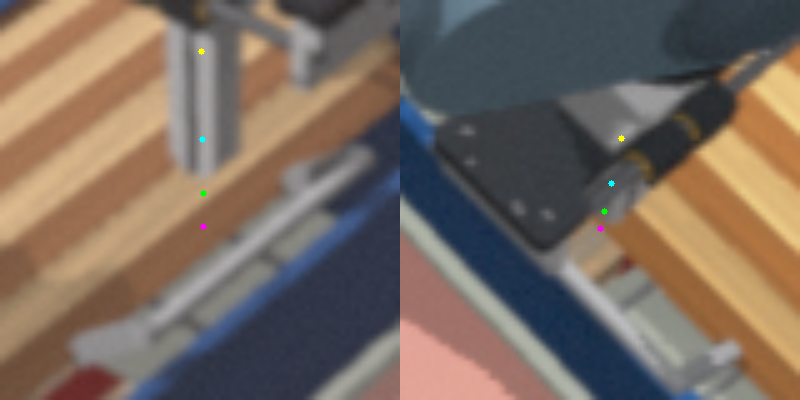

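drive_tool(series=[30,0,0,-35,0,0,0,30,-10,2,-35,0,0,0,30,-22,0,0,0,0,0,30,0,0,0,0,0,0,30,0,0,0,0,0,0])

```text
time_s: 9.9
tool_pos: [0.5144, -0.0566, 0.2327]
tcp_rot: [-0.0, 1.0, 0.025, -0.0]
wrist_force: [0.2, 0.1, -0.1]
gripper_width: 0.315
```

```bash
python3 - <<'E'
from h import *
s=st(); plan([([.516,-.055,.127],az(3),30,5)])
E
```

```text
t 9.9 p [ 0.5144 -0.0566  0.2327] xaz 2.8 z [-0.0003  0.001  -1.    ] F [ 0.2223  0.1011 -0.112 ] w 29.6
5 rows: [30,0,0,21,0,0,0,30,0,0,21,0,0,0,30,1,0,21,0,0,0,30,0,-1,21,0,0,0,30,1,0,22,0,0,-0.2]
```

drive_tool(series=[30,0,0,21,0,0,0,30,0,0,21,0,0,0,30,1,0,21,0,0,0,30,0,0,21,0,0,0,30,1,0,22,0,0,0,30,0,0,0,0,0,0])

```text
time_s: 10.5
tool_pos: [0.5182, -0.0559, 0.1199]
tcp_rot: [-0.001, 1.0, 0.025, -0.001]
wrist_force: [-0.3, 0.1, -0.6]
gripper_width: 0.319
```

drive_tool(series=[5,0,0,0,0,0,0,5,0,0,0,0,0,0,5,0,0,0,0,0,0,5,0,0,0,0,0,0,5,0,0,0,0,0,0], squeeze=20)

```text
time_s: 11.0
tool_pos: [0.5187, -0.056, 0.1211]
tcp_rot: [-0.001, 1.0, 0.025, -0.002]
wrist_force: [-0.4, -0.3, -5.4]
gripper_width: 0.096
```

```bash
python3 - <<'E'
from h import *
s=st(); p0=s["tool_pos"]; q=az(3)
arc=lambda t:.205*(-np.cos(np.radians(t))*BX+np.sin(np.radians(t))*np.array([0,0,1]))
t0=42
plan([(p0+arc(t)-arc(t0),q,5) for t in np.linspace(t0,102,11)[1:]])
E
```

```text
t 11.0 p [ 0.5187 -0.056   0.1211] xaz 2.9 z [-0.0038  0.0021 -1.    ] F [-0.3862 -0.2606 -5.4437] w 9.0
10 rows: [5,15,0,-15,0,0.2,0,5,17,0,-14,0,0,0,5,18,0,-11,0,0,0,5,19,0,-10,0,0,0,5,20,0,-8,0,0,0,5,21,0,-5,0,0,0,5,21,0,-4,0,0,0,5,21,-1,-1,0,0,0,5,22,0,1,0,0,0,5,21,0,4,0,0,0]
```

drive_tool(series=[5,15,0,-15,0,0,0,5,17,0,-14,0,0,0,5,18,0,-11,0,0,0,5,19,0,-10,0,0,0,5,20,0,-8,0,0,0], squeeze=25)

```text
time_s: 11.5
tool_pos: [0.5967, -0.0527, 0.1787]
tcp_rot: [-0.0, 0.999, 0.025, -0.019]
wrist_force: [-5.7, -0.6, 2.6]
gripper_width: 0.097
```

```bash
python3 - <<'E'
from h import *
s=st(); a=bot.grab_frame("scene"); b=bot.grab_frame("side")
for n,g in(("a",a),("b",b)): print(n,bot.landmark_of("cover_handle",g))
E
```

```text
t 11.5 p [ 0.5967 -0.0527  0.1787] xaz 2.9 z [-0.039  -0.0001 -0.9992] F [-5.694  -0.6391  2.6042] w 9.1
a [{'point': [301.1, 149.8], 'conf': 0.7}, {'point': [392.9, 159.9], 'conf': 0.59}, {'point': [310.0, 207.1], 'conf': 0.47}]
b [{'point': [387.7, 229.9], 'conf': 0.85}, {'point': [250.6, 218.2], 'conf': 0.36}]
```

```bash
python3 - <<'E'
from h import *
s=st(); p0=s["tool_pos"]; q=az(3)
arc=lambda t:.205*(-np.cos(np.radians(t))*BX+np.sin(np.radians(t))*np.array([0,0,1]))
t0=67.1
print(p0+arc(103.3)-arc(t0))
plan([(p0+arc(t)-arc(t0),q,5) for t in np.linspace(t0,106,8)[1:]])
E
```

```text
t 11.7 p [ 0.6004 -0.0526  0.18  ] xaz 2.9 z [-0.0273 -0.0003 -0.9996] F [1.5592 1.4919 6.6346] w 9.1
[ 0.7272 -0.046   0.1906]
7 rows: [5,18,0,-7,0,1.6,0,5,20,0,-5,0,0,0,5,19,0,-3,0,0,0,5,20,0,-2,0,0,0,5,20,0,1,0,0,0,5,20,0,3,0,0,0,5,19,0,4,0,0,0]
```

drive_tool(series=[5,18,0,-7,0,1,0,5,20,0,-5,0,0.5,0,5,19,0,-3,0,0,0,5,20,0,-2,0,0,0,5,20,0,1,0,0,0,5,20,0,3,0,0,0,5,19,0,4,0,0,0,5,10,0,2,0,0,0,5,10,0,3,0,0,0])

```text
time_s: 12.6
tool_pos: [0.7187, -0.0477, 0.1889]
tcp_rot: [0.001, 0.998, 0.024, -0.054]
wrist_force: [-47.7, -0.1, 28.3]
gripper_width: 0.151
```

```bash
python3 - <<'E'
from h import *
s=st(); a=bot.grab_frame("scene"); b=bot.grab_frame("side")
for n,g in(("a",a),("b",b)): print(n,bot.landmark_of("cover_handle",g))
E
```

```text
t 12.6 p [ 0.7187 -0.0477  0.1889] xaz 2.8 z [-0.1081 -0.0042 -0.9941] F [-47.7411  -0.0615  28.2803] w 14.2
a [{'point': [260.1, 126.8], 'conf': 0.94}]
b [{'point': [425.9, 198.8], 'conf': 0.92}, {'point': [391.9, 266.6], 'conf': 0.7}]
```

drive_tool(series=[5,-4,0,0,0,0,0,40,0,0,0,0,0,0,40,0,0,0,0,0,0,40,0,0,0,0,0,0,40,0,0,-20,0,2,0,40,0,0,-30,0,2,0,40,-20,0,-40,0,2,0,40,-40,0,-20,0,0,0,40,-40,0,0,0,0,0])

```text
time_s: 13.7
tool_pos: [0.6213, -0.0532, 0.302]
tcp_rot: [-0.001, 1.0, 0.025, 0.002]
wrist_force: [-0.0, 0.2, 0.9]
gripper_width: 0.423
```

```bash
python3 - <<'E'
from h import *
s=st(); a=bot.grab_frame("scene"); b=bot.grab_frame("side"); f=bot.grab_frame("wrist")
h=[bot.landmark_of("cover_handle",g)[0]["point"] for g in(a,b)]; print(h,tri(a,h[0],b,h[1]))
x=np.hstack([cv2.resize(f["color"],(400,300)),cv2.resize(b["color"][130:355,300:600],(400,300))])
save("w8",x)
for t in("lane1","R1_c","G1_c","S1_c"):
  for n,g in(("w",f),("a",a),("b",b)): print(t,n,[(np.round(x["point"]).tolist(),round(x["conf"],2),onz(g,x["point"],.03 if t!="S1_c" else .018)[:2].round(3).tolist()) for x in bot.landmark_of(t,g)])
plan([([.6,-.06,.36],az(93),60)])
E
```

```text
t 13.7 p [ 0.6213 -0.0532  0.302 ] xaz 2.9 z [ 0.0042  0.0014 -1.    ] F [-0.0146  0.2071  0.8711] w 39.8
[[259.9, 125.6], [425.7, 198.8]] (array([ 0.7172, -0.0493,  0.2342]), np.float64(0.008761689126690543))
lane1 w [([315.0, 270.0], 0.86, [0.615, -0.146]), ([315.0, 226.0], 0.82, [0.612, -0.08]), ([313.0, 178.0], 0.81, [0.607, -0.013]), ([313.0, 130.0], 0.58, [0.603, 0.05])]
lane1 a [([310.0, 207.0], 0.96, [0.599, -0.081]), ([291.0, 218.0], 0.9, [0.605, -0.019]), ([323.0, 192.0], 0.89, [0.613, -0.146]), ([272.0, 233.0], 0.6, [0.605, 0.047])]
lane1 b [([372.0, 251.0], 0.91, [0.605, -0.019]), ([407.0, 286.0], 0.77, [0.612, -0.149]), ([357.0, 235.0], 0.65, [0.605, 0.042]), ([391.0, 269.0], 0.59, [0.61, -0.09])]
R1_c w [([309.0, 184.0], 0.86, [0.601, -0.021])]
R1_c a [([292.0, 220.0], 0.78, [0.6, -0.016]), ([398.0, 244.0], 0.42, [0.356, -0.125])]
R1_c b [([374.0, 254.0], 0.81, [0.603, -0.028])]
G1_c w []
G1_c a []
G1_c b [([422.0, 197.0], 0.73, [0.824, 0.018])]
S1_c w [([147.0, 86.0], 0.63, [0.382, 0.095]), ([358.0, 206.0], 0.47, [0.672, -0.051])]
S1_c a [([225.0, 326.0], 0.7, [0.495, 0.295])]
S1_c b [([271.0, 191.0], 0.93, [0.506, 0.305])]
11 rows: [60,-2,1,-6,0,0,-8.2,60,-2,0,-6,0,0,-8.2,60,-2,0,-6,0,0,-8.2,60,-2,0,-5,0,0,-8.2,60,-2,-1,-6,0,0,-8.2,60,-2,-1,-5,0,0,-8.2,60,-2,-1,-6,0,0,-8.2,60,-1,-1,-5,0,0,-8.2,60,-1,-1,-6,0,0,-8.2,60,-1,-2,-5,0,0,-8.2,60,-1,-2,-6,-0.2,-0.2,-8.1]
```

View pics/w8.png

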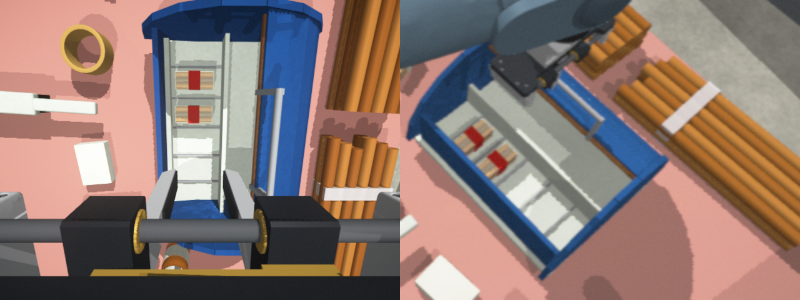

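```bash
cat >> h.py <<'E'
C=np.array([.608,-.0498,0])
def lane(k,z=.03): return C+BY*(.099-.066*(k-1))+np.array([0,0,z])
D=.040
def gp(P,Q): return np.array(P)+D*Q.apply([0,0,1])
E
python3 - <<'E'
from h import *
print(-az(93,8).apply([0,0,1]))
plan([([.603,-.022,.27],az(93),54)])
E
```

```text
[ 0.0073 -0.139   0.9903]
11 rows: [54,-1,-3,3,0,0,-8.2,54,-1,-3,3,0,0,-8.2,54,-1,-3,2,0,0,-8.2,54,0,-3,3,0,0,-8.2,54,0,-3,2,0,0,-8.2,54,1,-3,3,0,0,-8.2,54,1,-3,2,0,0,-8.2,54,2,-3,3,0,0,-8.2,54,2,-3,2,0,0,-8.2,54,2,-2,3,0,0,-8.2,54,3,-2,2,-0.2,-0.2,-8.1]
```

drive_tool(series=[54,-1,-3,3,0,0,-8.2,54,-1,-3,3,0,0,-8.2,54,-1,-3,2,0,0,-8.2,54,0,-3,3,0,0,-8.2,54,0,-3,2,0,0,-8.2,54,1,-3,3,0,0,-8.2,54,1,-3,2,0,0,-8.2,54,2,-3,3,0,0,-8.2,54,2,-3,2,0,0,-8.2,54,2,-2,3,0,0,-8.2,54,3,-2,2,0,0,-8.1,54,0,0,0,0,0,0])

```text
time_s: 15.75
tool_pos: [0.6013, -0.0216, 0.2701]
tcp_rot: [-0.001, 0.665, 0.747, 0.001]
wrist_force: [-0.1, -0.4, 0.4]
gripper_width: 0.573
```

```bash
cat >> h.py <<'E'
def packs(f,red=False,z=.03):
    """centres of red bands by colour"""
    c=f["color"].astype(int); m=((c[...,0]>110)&(c[...,1]<60)&(c[...,2]<60)).astype(np.uint8)
    n,l,stt,ce=cv2.connectedComponentsWithStats(m)
    return [(ce[i].round(1).tolist(),int(stt[i,4]),onz(f,ce[i],z)[:3]) for i in range(1,n) if stt[i,4]>60]
E
python3 - <<'E'
from h import *
s=st(); f=bot.grab_frame("wrist")
print(packs(f,z=.048)); print([(x["point"],x["conf"],onz(f,x["point"],.03)) for x in bot.landmark_of("R1_c",f)])
save("w9",f["color"])
E
```

```text
t 15.8 p [ 0.6013 -0.0216  0.2701] xaz 96.7 z [-0.0007  0.0029 -1.    ] F [-0.0557 -0.3534  0.427 ] w 53.8
[([71.9, 38.2], 10691, array([ 0.4381, -0.3209,  0.048 ])), ([321.5, 211.9], 466, array([ 0.6016, -0.0184,  0.048 ])), ([374.1, 216.5], 539, array([0.5997, 0.0489, 0.048 ]))]
[([319.9, 211.9], 0.59, array([ 0.6048, -0.02  ,  0.03  ])), ([239.2, 13.2], 0.34, array([ 0.3852, -0.1398,  0.03  ]))]
```

View pics/w9.png

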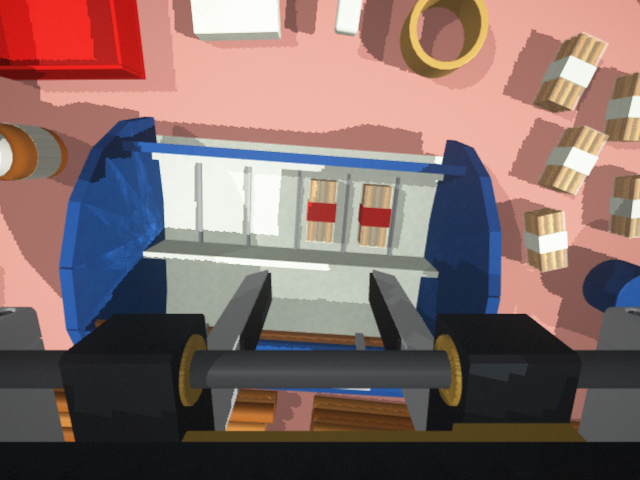

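Rejects are at (321,212) in lane 2 and (374,216) in lane 1; lanes 3 and 4 are empty. Five good packs at right. The fingertips measure about 30 mm short of the nominal TCP, so I plan with that.

```bash
python3 - <<'E'
from h import *
Q=az(93)
plan([([.602,-.0185,.12],Q,54),([.602,-.0185,.12],Q,54),(gp([.602,-.0185,.034],Q),Q,54,5)])
E
```

```text
10 rows: [54,1,0,38,0,0,0.9,54,1,0,37,0,0,0.9,54,0,0,38,0,0,0.8,54,1,1,37,0,-0.2,0.9,54,0,0,0,0,0,0,54,0,0,25,0,0,0,54,0,0,25,0,0,0,54,0,0,25,0,0,0,54,0,0,26,0,0,0,54,0,0,25,0,0,0]
```

drive_tool(series=[54,1,0,38,0,0,0.9,54,1,0,37,0,0,0.9,54,0,0,38,0,0,0.8,54,1,1,37,0,0,0.9,54,0,0,0,0,0,0,54,0,0,25,0,0,0,54,0,0,20,0,0,0,54,0,0,20,0,0,0,54,0,0,20,0,0,0,54,0,0,0,0,0,0])

```text
time_s: 16.85
tool_pos: [0.6143, -0.0224, 0.0431]
tcp_rot: [0.009, 0.697, 0.717, 0.007]
wrist_force: [0.3, 0.8, 0.2]
gripper_width: 0.575
```

```bash
python3 - <<'E'
from h import *
s=st(); f=bot.grab_frame("wrist"); print(packs(f,z=.048))
b=bot.grab_frame("side")
save("w10",np.hstack([cv2.resize(f["color"],(480,360)),cv2.resize(b["color"][190:310,310:416],(318,360))]))
Q=az(93); plan([(gp([.602,-.0185,.034],Q),Q,54)])
E
```

```text
t 16.9 p [ 0.6143 -0.0224  0.0431] xaz 91.6 z [ 0.0215 -0.0027 -0.9998] F [0.3036 0.7706 0.2362] w 54.0
[([432.4, 249.9], 2431, array([0.5994, 0.0474, 0.048 ])), ([325.4, 250.6], 2025, array([ 0.6018, -0.0191,  0.048 ]))]
2 rows: [54,3,-8,26,0.8,0,-0.7,54,2,-7,26,0.7,0.3,-0.7]
```

View pics/w10.png

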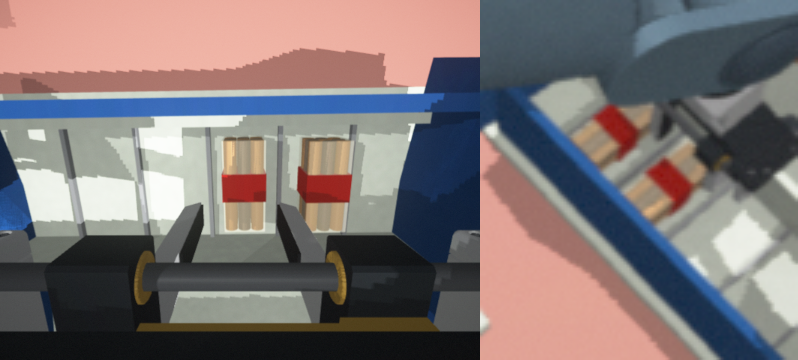

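Pack is seen between the fingertips (190–290 columns), R1 beside it. Correct x by −12 mm and descend.

drive_tool(series=[54,3,-8,10,0.8,0,-0.7,54,2,-6,10,0.7,0,-0.7,54,0,0,10,0,0,0,54,0,0,10,0,0,0,54,0,0,5,0,0,0])

```text
time_s: 17.45
tool_pos: [0.6057, -0.0189, 0.0033]
tcp_rot: [0.005, 0.687, 0.726, -0.0]
wrist_force: [-0.4, 0.1, -0.7]
gripper_width: 0.576
```

```bash
python3 - <<'E'
from h import *
s=st(); f=bot.grab_frame("wrist"); print(packs(f,z=.048))
Q=az(93); plan([(gp([.602,-.0185,.034],Q),Q,54)])
E
```

```text
t 17.4 p [ 0.6057 -0.0189  0.0033] xaz 93.1 z [ 0.0073 -0.0071 -0.9999] F [-0.4067  0.0973 -0.709 ] w 54.2
[([451.1, 289.2], 3118, array([0.5988, 0.0491, 0.048 ])), ([318.8, 286.3], 2899, array([ 0.6012, -0.0191,  0.048 ]))]
1 rows: [54,1,-3,9,0.3,0.4,0]
```

Safe, no contact. Go down 7 more and close.

drive_tool(series=[54,0,-4,7,0.3,0.4,0,30,0,0,0,0,0,0,30,0,0,0,0,0,0,30,0,0,0,0,0,0,30,0,0,0,0,0,0,30,0,0,0,0,0,0], squeeze=25)

```text
time_s: 18.1
tool_pos: [0.601, -0.0194, -0.0053]
tcp_rot: [-0.0, 0.688, 0.726, 0.0]
wrist_force: [0.0, 0.2, -1.0]
gripper_width: 0.384
```

drive_tool(series=[30,0,0,-20,0,0,0,30,0,0,-20,0,0,0,30,0,0,-30,0,0,0,30,0,0,0,0,0,0])

```text
time_s: 18.5
tool_pos: [0.6003, -0.0192, 0.0661]
tcp_rot: [-0.001, 0.688, 0.726, -0.0]
wrist_force: [0.6, 0.2, -0.8]
gripper_width: 0.38
```

```bash
python3 - <<'E'
from h import *
s=st(); f=bot.grab_frame("wrist"); print(packs(f,z=.048))
# crate from scene/side: red mask corners at rim
b=bot.grab_frame("side"); m=bot.cut_out("crate_in",b); 
if m:
    cs=cv2.minAreaRect(np.argwhere(m[0]["mask"])[:,::-1].astype(np.float32)); print(m[0]["point"],[onz(b,p,.055)[:2] for p in cv2.boxPoints(cs)])
# red-hue mask
c=b["color"].astype(int); mm=((c[...,0]>150)&(c[...,1]<70)&(c[...,2]<70)).astype(np.uint8); n,l,sx,ce=cv2.connectedComponentsWithStats(mm); i=1+np.argmax(sx[1:,4])
r=cv2.minAreaRect(np.argwhere(l==i)[:,::-1].astype(np.float32)); print(sx[i],[ (p.round(),onz(b,p,.055)[:2]) for p in cv2.boxPoints(r)])
E
```

```text
t 18.5 p [ 0.6003 -0.0192  0.0661] xaz 93.1 z [-0.0022  0.001  -1.    ] F [ 0.5565  0.2005 -0.7508] w 35.7
[([419.1, 262.6], 1629, array([0.5994, 0.0505, 0.048 ])), ([320.2, 302.2], 3128, array([ 0.633 , -0.0168,  0.048 ]))]
[403.5, 407.6] [array([ 0.3024, -0.285 ]), array([ 0.4642, -0.2654]), array([ 0.488 , -0.4412]), array([ 0.3322, -0.4523])]
[ 355  357   99  103 3701] [(array([352., 405.], dtype=float32), array([ 0.3083, -0.2848])), (array([397., 356.], dtype=float32), array([ 0.4624, -0.2659])), (array([456., 410.], dtype=float32), array([ 0.4862, -0.4392])), (array([411., 459.], dtype=float32), array([ 0.3378, -0.4501]))]
```

```bash
cat >> h.py <<'E'
CR=np.array([.400,-.363,0]); CY=np.array([-.139,.990,0])
E
python3 - <<'E'
from h import *
Q=az(93);Q2=az(98); A=CR-.033*CY
plan([([.595,-.02,.22],Q,30),([A[0],A[1],.22],Q2,30),([A[0],A[1],.2],Q2,30)])
E
```

```text
12 rows: [30,0,-1,-40,-0.2,0,0,30,0,0,-40,-0.2,0,0,30,-1,-1,-40,0,0,0,30,0,0,-40,-0.3,-0.2,0,30,-36,-21,0,0,0,-0.5,30,-36,-21,0,0,0,-0.5,30,-36,-22,0,0,0,-0.5,30,-36,-22,0,0,0,-0.5,30,-36,-22,0,0,0,-0.5,30,-36,-23,0,0,0,-0.5,30,-35,-23,0,0,0,-0.5,30,-35,-23,0,0,0,-0.5]
3 rows: [30,-35,-24,0,0,0,-0.4,30,-35,-24,0,0,0,-0.5,30,0,0,20,0,0,0]
```

drive_tool(series=[30,0,-1,-40,0,0,0,30,0,0,-40,0,0,0,30,-1,-1,-40,0,0,0,30,0,0,-40,0,0,0,30,-36,-21,0,0,0,-0.5,30,-36,-21,0,0,0,-0.5,30,-36,-22,0,0,0,-0.5,30,-36,-22,0,0,0,-0.5,30,-36,-22,0,0,0,-0.5,30,-36,-23,0,0,0,-0.5,30,-35,-23,0,0,0,-0.5,30,-35,-23,0,0,0,-0.5])

```text
time_s: 19.85
tool_pos: [0.4317, -0.3228, 0.2034]
tcp_rot: [-0.024, 0.657, 0.754, -0.008]
wrist_force: [1.0, 0.3, -1.4]
gripper_width: 0.378
```

drive_tool(series=[30,-30,-20,0,0,0,-0.4,30,-20,-14,0,0,0,0,30,0,0,0,0,0,0])

```text
time_s: 20.15
tool_pos: [0.3992, -0.381, 0.197]
tcp_rot: [-0.029, 0.656, 0.754, -0.008]
wrist_force: [0.3, 0.3, -0.8]
gripper_width: 0.38
```

```bash
python3 - <<'E'
from h import *
s=st(); f=bot.grab_frame("wrist"); 
print([(x["point"],x["conf"],onz(f,x["point"],.005)) for x in bot.landmark_of("crate_in",f)])
c=f["color"].astype(int); mm=((c[...,0]>110)&(c[...,1]<60)&(c[...,2]<60)).astype(np.uint8); n,l,sx,ce=cv2.connectedComponentsWithStats(mm)
for i in range(1,n):
    if sx[i,4]>1500:
        r=cv2.minAreaRect(np.argwhere(l==i)[:,::-1].astype(np.float32)); print(sx[i],[(p.round().tolist(),onz(f,p,.055)[:2]) for p in cv2.boxPoints(r)])
A=CR-.033*CY;Q2=az(98); plan([([A[0],A[1],.12],Q2,30),([A[0],A[1],-.002],Q2,30,4)])
E
```

```text
t 20.1 p [ 0.3992 -0.381   0.197 ] xaz 97.8 z [-0.0535  0.0265 -0.9982] F [ 0.2531  0.3363 -0.7783] w 35.8
[([335.8, 223.8], 0.63, array([ 0.3964, -0.3553,  0.005 ]))]
[  257   161   165   139 13940] [([255.0, 297.0], array([ 0.4803, -0.4355])), ([257.0, 160.0], array([ 0.3363, -0.4481])), ([421.0, 162.0], array([ 0.3156, -0.2832])), ([419.0, 299.0], array([ 0.4607, -0.2567]))]
[ 283  280   75   45 3146] [([283.0, 280.0], array([ 0.4574, -0.4078])), ([357.0, 280.0], array([ 0.4473, -0.3285])), ([357.0, 324.0], array([ 0.4978, -0.3204])), ([283.0, 324.0], array([ 0.5078, -0.4019]))]
6 rows: [30,-10,3,38,-1.4,-1,0,30,-9,2,39,-1.4,-1,0,30,0,0,30,0,0,0,30,0,0,30,0,0,0,30,0,0,31,0,0,0,30,0,0,30,0,0,0]
```

drive_tool(series=[30,-5,3,38,-1.4,-1,0,30,-4,2,39,-1.4,-0.6,0,30,0,0,30,0,0,0,30,0,0,30,0,0,0,30,0,0,25,0,0,0,30,0,0,0,0,0,0])

```text
time_s: 20.85
tool_pos: [0.4084, -0.3766, 0.0278]
tcp_rot: [-0.002, 0.652, 0.758, 0.004]
wrist_force: [-0.2, -0.1, -1.0]
gripper_width: 0.38
```

```bash
sed -i 's/^CR=.*/CR=np.array([.399,-.357,0]); CY=np.array([-.139,.990,0])/' h.py; python3 - <<'E'
from h import *
st(); A=CR-.033*CY;Q2=az(98); plan([([A[0],A[1],-.002],Q2,30)])
E
```

```text
t 20.9 p [ 0.4084 -0.3766  0.0278] xaz 98.6 z [ 0.0018  0.0087 -1.    ] F [-0.1802 -0.0704 -0.9944] w 35.8
1 rows: [30,-12,-7,30,0.2,-0.5,0.6]
```

drive_tool(series=[30,-12,-6,5,0,0,0,30,0,0,22,0,0,0,30,0,0,0,0,0,0,50,0,0,0,0,0,0,50,0,0,0,0,0,0,50,0,0,0,0,0,0,50,0,0,-40,0,0,0,50,0,0,-50,0,0,0,50,0,0,-50,0,0,0,50,0,0,-50,0,0,0,50,0,0,-35,0,0,0])

```text
time_s: 21.95
tool_pos: [0.4053, -0.3919, 0.2371]
tcp_rot: [0.001, 0.65, 0.76, 0.003]
wrist_force: [-0.3, -0.9, 0.3]
gripper_width: 0.529
```

```bash
python3 - <<'E'
from h import *
s=st(); f=bot.grab_frame("wrist"); print([(x["point"],x["conf"],onz(f,x["point"],.025)) for x in bot.landmark_of("R1_c",f)])
Q=az(93,8); P=gp([.600,.047,.12],Q); print(P)
plan([(P+[-.0,-.02,.15],Q,54)])
E
```

```text
t 21.9 p [ 0.4053 -0.3919  0.2371] xaz 98.9 z [ 0.005   0.0034 -1.    ] F [-0.2552 -0.8546  0.3372] w 49.7
[([318.4, 216.8], 0.88, array([ 0.4118, -0.3918,  0.025 ]))]
[0.5997 0.0526 0.0804]
11 rows: [54,36,23,1,0,0.8,0.5,54,36,23,1,0,0.7,0.5,54,36,23,2,0,0.8,0.5,54,36,22,2,0,0.7,0.6,54,36,22,3,0,0.8,0.5,54,37,22,3,0,0.7,0.6,54,37,21,4,0,0.8,0.5,54,37,21,5,0,0.7,0.6,54,37,21,5,0,0.8,0.5,54,37,20,5,0,0.7,0.6,54,36,20,6,0,0.8,0.5]
```

drive_tool(series=[54,36,23,1,0,0.8,0.5,54,36,23,1,0,0.7,0.5,54,36,23,2,0,0.8,0.5,54,36,22,2,0,0.7,0.6,54,36,22,3,0,0.8,0.5,54,37,22,3,0,0.7,0.6,54,37,21,4,0,0.8,0.5,54,37,21,5,0,0.7,0.6,54,37,21,5,0,0.8,0.5,54,37,20,5,0,0.7,0.6,54,36,20,6,0,0.8,0.5,54,0,0,0,0,0,0])

```text
time_s: 23.25
tool_pos: [0.6067, 0.0472, 0.2307]
tcp_rot: [-0.049, 0.69, 0.721, 0.05]
wrist_force: [-0.5, -0.6, -0.5]
gripper_width: 0.575
```

```bash
python3 - <<'E'
from h import *
s=st(); f=bot.grab_frame("wrist"); print(packs(f,z=.048))
Q=az(93,8); plan([(gp([.600,.049,.12],Q),Q,54),(gp([.600,.049,.06],Q),Q,54)])
E
```

```text
t 23.2 p [0.6067 0.0472 0.2307] xaz 92.5 z [-0.0009  0.1401 -0.9901] F [-0.4903 -0.6424 -0.5163] w 54.0
[([300.0, 210.4], 602, array([0.5997, 0.05  , 0.048 ]))]
6 rows: [54,-3,-2,38,0,0,0,54,-3,-2,37,0,0,-0.2,54,-3,-1,38,0.2,0,-0.2,54,-3,-2,37,0.2,0,0,54,-4,0,30,0,0,0,54,-4,0,30,0,0,0]
```

drive_tool(series=[54,-3,-2,38,0,0,0,54,-3,-3,37,0,0,0,54,-3,-3,38,0.2,0,0,54,-3,-4,37,0.2,0,0,54,0,0,0,0,0,0])

```text
time_s: 23.8
tool_pos: [0.5944, 0.0487, 0.0782]
tcp_rot: [-0.048, 0.691, 0.72, 0.048]
wrist_force: [-1.0, 0.2, -0.2]
gripper_width: 0.577
```

```bash
python3 - <<'E'
from h import *
s=st(); f=bot.grab_frame("wrist"); print(packs(f,z=.048))
Q=az(93,8); plan([(gp([.600,.050,.075],Q),Q,54),(gp([.600,.050,.037],Q),Q,54,3)])
E
```

```text
t 23.8 p [0.5944 0.0487 0.0782] xaz 92.3 z [-0.0026  0.1347 -0.9909] F [-1.0163  0.2383 -0.1648] w 54.3
[([315.4, 261.1], 1480, array([0.6002, 0.05  , 0.048 ]))]
5 rows: [54,0,1,23,0.3,0.2,-0.3,54,1,2,24,0.3,0,-0.3,54,-2,0,12,0,0,0,54,-2,0,13,0,0,0,54,-1,0,12,0,0,0]
```

drive_tool(series=[54,0,2,22,0,0,-0.3,54,1,2,22,0,0,-0.3,54,-1,0,12,0,0,0,54,-2,0,12,0,0,0,54,-1,0,10,0,0,0,54,0,0,0,0,0,0])

```text
time_s: 24.45
tool_pos: [0.6124, 0.0505, 0.015]
tcp_rot: [-0.036, 0.688, 0.723, 0.056]
wrist_force: [-1.1, 0.4, 0.1]
gripper_width: 0.574
```

```bash
python3 - <<'E'
from h import *
s=st(); f=bot.grab_frame("wrist"); print(packs(f,z=.048))
Q=az(93,8); plan([(gp([.600,.050,.037],Q),Q,54)]); print("P now",s["tool_pos"]-D*Rt(s).apply([0,0,1]))
E
```

```text
t 24.4 p [0.6124 0.0505 0.015 ] xaz 92.9 z [ 0.0249  0.1295 -0.9913] F [-1.0747  0.3826  0.0914] w 54.0
[([327.5, 265.9], 2700, array([0.5998, 0.0499, 0.048 ]))]
1 rows: [54,3,-14,19,1.9,0.7,0]
P now [0.6114 0.0454 0.0546]
```

drive_tool(series=[54,2,-9,6,1,0.5,0,54,2,-3,6,0.9,0,0,54,0,0,5,0,0,0,54,0,0,0,0,0,0])

```text
time_s: 24.9
tool_pos: [0.6012, 0.0564, -0.0003]
tcp_rot: [-0.05, 0.687, 0.723, 0.047]
wrist_force: [-0.3, -0.1, -0.2]
gripper_width: 0.575
```

```bash
python3 - <<'E'
from h import *
s=st(); Q=az(93,8); plan([(gp([.600,.050,.037],Q),Q,54)]); print("P now",s["tool_pos"]-D*Rt(s).apply([0,0,1]))
E
```

```text
t 24.9 p [ 0.6012  0.0564 -0.0003] xaz 93.0 z [-0.0075  0.1365 -0.9906] F [-0.2706 -0.1055 -0.2323] w 54.1
1 rows: [54,-1,-1,2,0,0,0]
P now [0.6015 0.0509 0.0393]
```

Close, check grip, then lift.

drive_tool(series=[54,0,0,2,0,0,0,30,0,0,0,0,0,0,30,0,0,0,0,0,0,30,0,0,0,0,0,0,30,0,0,0,0,0,0,30,-2,0,-20,0,0,0,30,-3,0,-20,0,-2,0,30,-3,0,-30,0,-3,0,30,0,0,-40,0,-3,0,30,0,0,-40,0,0,0,30,0,0,-40,0,0,0,30,0,0,-30,0,0,0], squeeze=25)

```text
time_s: 26.1
tool_pos: [0.5973, 0.0389, 0.2162]
tcp_rot: [-0.003, 0.689, 0.725, -0.008]
wrist_force: [0.7, 0.8, -0.6]
gripper_width: 0.394
```

```bash
python3 - <<'E'
from h import *
s=st(); Q2=az(98); B=CR+.035*CY
plan([([B[0],B[1],.225],Q2,30),([B[0],B[1],.08],Q2,30)])
E
```

```text
t 26.1 p [0.5973 0.0389 0.2162] xaz 92.9 z [-0.0153 -0.0062 -0.9999] F [ 0.6568  0.8008 -0.6371] w 37.0
12 rows: [30,-35,-22,0,0,0,-0.5,30,-35,-22,0,0,0,-0.5,30,-35,-23,0,0,0,-0.5,30,-34,-23,0,0,0,-0.5,30,-34,-23,-1,-0.2,0,-0.5,30,-34,-24,-1,0,0,-0.5,30,-34,-24,0,-0.2,0,-0.5,30,-34,-24,-1,-0.2,0,-0.5,30,-33,-25,-1,-0.2,0,-0.5,30,-33,-25,0,0,0.3,-0.6,30,0,0,36,0,0,0,30,0,0,36,0,0,0]
2 rows: [30,0,0,36,0,0,0,30,-1,0,37,0,0,0]
```

drive_tool(series=[30,-35,-22,0,0,0,-0.5,30,-35,-22,0,0,0,-0.5,30,-35,-23,0,0,0,-0.5,30,-34,-23,0,0,0,-0.5,30,-34,-23,-1,0,0,-0.5,30,-34,-24,-1,0,0,-0.5,30,-34,-24,0,0,0,-0.5,30,-34,-24,-1,0,0,-0.5,30,-33,-25,-1,0,0,-0.5,30,-22,-20,0,0,0,-0.6,30,0,0,0,0,0,0])

```text
time_s: 27.2
tool_pos: [0.394, -0.3226, 0.2317]
tcp_rot: [0.003, 0.653, 0.757, -0.003]
wrist_force: [-0.1, -0.5, -0.5]
gripper_width: 0.391
```

```bash
python3 - <<'E'
from h import *
s=st(); Q2=az(98); B=CR+.035*CY
plan([([B[0],B[1],.14],Q2,30),([B[0],B[1],.02],Q2,30,4)])
E
```

```text
t 27.2 p [ 0.394  -0.3226  0.2317] xaz 98.5 z [ 0.0003 -0.0094 -1.    ] F [-0.0818 -0.5021 -0.4836] w 36.7
7 rows: [30,0,0,31,0,0.2,0.2,30,0,0,30,0,0.2,0,30,1,0,31,0,0,0.3,30,0,0,30,0,0,0,30,0,0,30,0,0,0,30,0,0,30,0,0,0,30,0,0,30,0,0,0]
```

drive_tool(series=[30,0,-1,31,0,0,0,30,0,-1,31,0,0,0,30,0,-1,31,0,0,0,30,0,-1,30,0,0,0,30,0,-1,30,0,0,0,30,0,0,30,0,0,0,30,0,0,15,0,0,0,30,0,0,0,0,0,0])

```text
time_s: 28.0
tool_pos: [0.393, -0.3212, 0.0284]
tcp_rot: [0.005, 0.653, 0.757, -0.002]
wrist_force: [0.3, 1.1, -0.6]
gripper_width: 0.391
```

```bash
python3 - <<'E'
from h import *
s=st(); Q2=az(98); B=CR+.035*CY
plan([([B[0],B[1],-.002],Q2,30)])
E
```

```text
t 28.0 p [ 0.393  -0.3212  0.0284] xaz 98.5 z [ 0.0053 -0.0098 -0.9999] F [ 0.3227  1.0895 -0.6064] w 36.7
1 rows: [30,-1,1,30,0.2,0.6,0.5]
```

drive_tool(series=[30,-1,0,15,0,0,0,30,-1,0,14,0,0,0,30,0,0,0,0,0,0,48,0,0,0,0,0,0,48,0,0,0,0,0,0,48,0,0,0,0,0,0,48,0,0,-40,0,0,0,48,0,0,-50,0,0,0,48,0,0,-50,0,0,0,48,0,0,-50,0,0,0,48,0,0,-50,0,0,0])

```text
time_s: 29.1
tool_pos: [0.392, -0.3178, 0.2424]
tcp_rot: [0.003, 0.652, 0.758, -0.001]
wrist_force: [0.9, -0.7, 0.6]
gripper_width: 0.515
```

```bash
cat >> h.py <<'E'
def whites(f,z=.036,roi=None):
    """white bands: centre on plane z + pack length axis azimuth from the sticks around"""
    hsv=cv2.cvtColor(f["color"],cv2.COLOR_RGB2HSV); m=((hsv[...,1]<45)&(hsv[...,2]>150)).astype(np.uint8)
    n,l,s,ce=cv2.connectedComponentsWithStats(m); out=[]
    for i in range(1,n):
        if s[i,4]<25: continue
        P=onz(f,ce[i],z)
        if P[1]<.12 or P[1]>.5 or P[0]<.2 or P[0]>.8: continue
        # pack mask: saturated wood + band around
        cnt=np.argwhere(l==i)[:,::-1]; W=np.array([onz(f,p,z)[:2] for p in cnt]); 
        w,v=np.linalg.eigh(np.cov(W.T)); out.append((ce[i].round(0).tolist(),int(s[i,4]),P[:2].round(4).tolist(),np.sqrt(w*12).round(4).tolist(),round(float(np.degrees(np.arctan2(v[1,0],v[0,0]))%180),1)))
    return out
E
python3 - <<'E'
from h import *
s=st(); f=bot.grab_frame("wrist"); print([(x["point"],x["conf"],onz(f,x["point"],.025)) for x in bot.landmark_of("R1_c",f)])
print([(p[0],p[1],p[2]) for p in packs(f,z=.04)])
for n in("scene","side"): 
    for w in whites(bot.grab_frame(n)): print(n,w)
plan([([.42,-.05,.26],az(70),60),([.46,.22,.30],az(93),60)])
E
```

```text
t 29.1 p [ 0.392  -0.3178  0.2424] xaz 98.6 z [ 0.003  -0.0054 -1.    ] F [ 0.9388 -0.7187  0.5585] w 48.4
[([258.3, 215.1], 0.92, array([ 0.4082, -0.3945,  0.025 ]))]
[([288.3, 211.8], 14467, array([ 0.3957, -0.3566,  0.04  ]))]
scene ([200.0, 231.0], 129, [0.7376, 0.1625], [0.0095, 0.1218], 89.6)
scene ([257.0, 269.0], 180, [0.5439, 0.1531], [0.012, 0.1143], 95.5)
scene ([189.0, 295.0], 263, [0.6018, 0.3003], [0.0283, 0.0601], 39.4)
scene ([220.0, 321.0], 234, [0.5001, 0.3004], [0.0296, 0.0454], 5.5)
scene ([265.0, 339.0], 260, [0.3997, 0.2679], [0.028, 0.0475], 6.5)
scene ([165.0, 341.0], 288, [0.5445, 0.4058], [0.0286, 0.0534], 34.5)
scene ([219.0, 375.0], 319, [0.406, 0.382], [0.028, 0.0492], 22.9)
scene ([157.0, 407.0], 317, [0.4405, 0.4988], [0.0257, 0.044], 46.0)
scene ([273.0, 410.0], 276, [0.2811, 0.3609], [0.0248, 0.0385], 57.5)
side ([214.0, 155.0], 95, [0.4428, 0.4969], [0.0246, 0.04], 37.7)
side ([263.0, 158.0], 103, [0.5488, 0.3996], [0.0258, 0.0408], 11.5)
side ([302.0, 172.0], 104, [0.6086, 0.292], [0.0258, 0.0396], 15.8)
side ([228.0, 189.0], 109, [0.4084, 0.3769], [0.0247, 0.0407], 6.3)
side ([271.0, 191.0], 111, [0.5009, 0.2969], [0.0253, 0.0406], 163.5)
side ([191.0, 217.0], 120, [0.2805, 0.3631], [0.0328, 0.0447], 33.6)
side ([248.0, 219.0], 111, [0.4006, 0.2633], [0.0247, 0.0382], 163.8)
12 rows: [60,37,10,-3,0,0,4.1,60,38,7,-3,0,0,4.1,60,38,4,-3,0,0,4.1,60,39,1,-3,0,0,4.1,60,39,-1,-3,0,0,4.1,60,38,-4,-3,0.2,0.2,4,60,38,-7,-2,0,0,4.1,60,38,-8,-6,0,0,-3.3,60,39,-6,-6,0,0,-3.3,60,39,-3,-6,0,0,-3.3,60,39,-1,-6,0,0,-3.3,60,39,1,-6,0,0,-3.3]
2 rows: [60,38,3,-6,0,0,-3.3,60,39,6,-5,0,0.2,-3.2]
```

```bash
python3 - <<'E'
from h import *
plan([([.42,-.05,.25],az(95),60),([.50,.298,.24],az(93),60),([.50,.298,.22],az(93),60)],step=47)
E
```

```text
12 rows: [60,44,11,-2,0,0,0.6,60,44,11,-2,0,0,0.6,60,44,10,-2,0,0,0.6,60,44,10,-1,0,0,0.6,60,44,9,-2,0,0.2,0.6,60,43,9,-1,0.2,0.2,0.6,60,42,14,1,0,0,0.2,60,43,14,1,0,0,0.3,60,43,13,1,0,0,0.2,60,43,13,1,0,0,0.3,60,43,13,1,0,0,0.2,60,42,13,1,0,0,0.3]
3 rows: [60,43,13,2,0,0,0.2,60,42,12,1,0,0,0.3,60,0,0,20,0,0,0]
```

drive_tool(series=[60,44,11,-2,0,0,0.6,60,44,11,-2,0,0,0.6,60,44,10,-2,0,0,0.6,60,44,10,-1,0,0,0.6,60,44,9,-2,0,0,0.6,60,43,9,-1,0,0,0.6,60,42,14,1,0,0,0.2,60,43,14,1,0,0,0.3,60,43,13,1,0,0,0.2,60,43,13,1,0,0,0.3,60,43,13,1,0,0,0.2,60,42,13,1,0,0,0.3])

```text
time_s: 30.5
tool_pos: [0.4722, 0.23, 0.2189]
tcp_rot: [-0.013, 0.691, 0.722, -0.01]
wrist_force: [0.6, -0.7, 0.2]
gripper_width: 0.642
```

drive_tool(series=[60,43,13,2,0,0,0.2,60,25,8,1,0,0,0.3,60,0,0,10,0,0,0,60,0,0,0,0,0,0])

```text
time_s: 30.9
tool_pos: [0.4843, 0.3045, 0.194]
tcp_rot: [-0.017, 0.692, 0.722, -0.017]
wrist_force: [0.9, -0.2, 0.2]
gripper_width: 0.636
```

```bash
cat >> h.py <<'E'
def topack(f,zt=.036,ymin=.12):
    """pack outlines from near above: for each white band, take wood+white blob, minAreaRect on z=zt"""
    hsv=cv2.cvtColor(f["color"],cv2.COLOR_RGB2HSV)
    white=(hsv[...,1]<45)&(hsv[...,2]>150)
    wood=(hsv[...,0]>8)&(hsv[...,0]<30)&(hsv[...,1]>50)&(hsv[...,2]>110)
    m=cv2.morphologyEx((white|wood).astype(np.uint8),cv2.MORPH_OPEN,np.ones((3,3)))
    n,l,s,ce=cv2.connectedComponentsWithStats(m); n2,l2,s2,c2=cv2.connectedComponentsWithStats(white.astype(np.uint8))
    for i in range(1,n2):
        if s2[i,4]<60: continue
        P=onz(f,c2[i],zt)
        if P[1]<ymin or P[1]>.5: continue
        ii=np.bincount(l[l2==i]).argmax()
        if ii==0: continue
        W=np.array([onz(f,p,zt)[:2] for p in np.argwhere(l==ii)[:,::-1]],np.float32)*1000
        (cx,cy),(w,h),a=cv2.minAreaRect(W); 
        if w<h: w,h,a=h,w,a+90
        print("band",c2[i].round().tolist(),P[:2].round(4).tolist(),"rect c",(round(cx/1000,4),round(cy/1000,4)),"size",round(w),round(h),"len az",round((a+90)%180-90,1))
E
python3 - <<'E'
from h import *
s=st(); f=bot.grab_frame("wrist"); topack(f)
E
```

```text
t 30.9 p [0.4843 0.3045 0.194 ] xaz 92.4 z [-0.0486 -0.0015 -0.9988] F [ 0.8588 -0.1689  0.2112] w 59.8
band [387.0, 25.0] [0.2811, 0.362] rect c (0.2813, 0.3619) size 37 24 len az -31.7
band [286.0, 147.0] [0.401, 0.2658] rect c (0.4011, 0.266) size 79 39 len az -14.2
band [393.0, 159.0] [0.4082, 0.3784] rect c (0.4087, 0.3767) size 79 40 len az 5.5
band [501.0, 197.0] [0.4422, 0.4979] rect c (0.4423, 0.498) size 38 25 len az -50.1
band [314.0, 242.0] [0.5008, 0.2989] rect c (0.4997, 0.2992) size 82 37 len az -14.2
band [181.0, 273.0] [0.5425, 0.1514] rect c (0.5495, 0.1511) size 81 10 len az 3.6
band [412.0, 284.0] [0.5441, 0.4122] rect c (0.5359, 0.3976) size 70 39 len az 15.6
band [307.0, 331.0] [0.6059, 0.2957] rect c (0.5963, 0.2924) size 78 42 len az 17.9
band [228.0, 343.0] [0.6249, 0.2038] rect c (0.6279, 0.2022) size 10 7 len az -0.5
```

```bash
python3 - <<'E'
from h import *
Q=az(75.8); P=gp([.500,.299,.022],Q); print(P)
plan([(P+[0,0,.08],Q,60,4)])
E
```

```text
[ 0.5    0.299 -0.018]
4 rows: [60,-2,5,33,-0.7,0,4.1,60,-1,5,33,-0.7,0,4.2,60,-1,5,33,-0.6,0.2,4.1,60,0,4,33,-0.7,0,4.2]
```

drive_tool(series=[60,-2,5,33,-0.7,0,4.1,60,-1,5,33,-0.7,0,4.2,60,-1,5,33,-0.6,0,4.1,60,0,4,25,-0.7,0,4.2,60,0,0,0,0,0,0])

```text
time_s: 31.45
tool_pos: [0.5003, 0.2919, 0.0671]
tcp_rot: [0.003, 0.795, 0.607, -0.001]
wrist_force: [-0.9, 0.2, -0.2]
gripper_width: 0.639
```

```bash
python3 - <<'E'
from h import *
s=st(); f=bot.grab_frame("wrist"); topack(f)
Q=az(75.8); P=gp([.500,.299,.022],Q)
plan([(P+[0,0,.05],Q,60,2),(P,Q,60,4)])
E
```

```text
t 31.4 p [0.5003 0.2919 0.0671] xaz 74.7 z [ 0.002  -0.0066 -1.    ] F [-0.8566  0.1976 -0.1567] w 60.0
band [602.0, 91.0] [0.442, 0.4979] rect c (0.4424, 0.4977) size 37 24 len az -49.8
band [411.0, 89.0] [0.4084, 0.3786] rect c (0.409, 0.376) size 79 42 len az 5.8
band [245.0, 126.0] [0.4014, 0.2669] rect c (0.4017, 0.267) size 79 41 len az -14.1
band [329.0, 251.0] [0.5006, 0.2988] rect c (0.5005, 0.2991) size 79 37 len az -15.1
band [479.0, 275.0] [0.5478, 0.4016] rect c (0.5473, 0.4) size 79 41 len az 10.0
band [151.0, 309.0] [0.5098, 0.1553] rect c (0.5084, 0.1544) size 16 8 len az 74.9
band [369.0, 344.0] [0.5816, 0.3098] rect c (0.5814, 0.3102) size 12 6 len az 3.1
band [350.0, 391.0] [0.6199, 0.285] rect c (0.6353, 0.298) size 49 29 len az 75.0
6 rows: [60,3,-2,19,0.2,0,-0.5,60,3,-1,18,0,0.2,-0.5,60,0,0,13,0,0,0,60,0,0,12,0,0,0,60,0,0,13,0,0,0,60,0,-1,12,0,0,0]
```

drive_tool(series=[60,3,-2,19,0,0,-0.5,60,3,-1,18,0,0,-0.5,60,0,-1,13,0,0,0,60,0,-1,12,0,0,0,60,0,0,8,0,0,0,60,0,0,0,0,0,0])

```text
time_s: 32.1
tool_pos: [0.5057, 0.2986, 0.0065]
tcp_rot: [0.006, 0.788, 0.615, 0.007]
wrist_force: [-1.3, -0.2, -0.7]
gripper_width: 0.64
```

```bash
python3 - <<'E'
from h import *
s=st(); Q=az(75.8); P=gp([.500,.299,.022],Q)
plan([(P,Q,60)])
E
```

```text
t 32.1 p [0.5057 0.2986 0.0065] xaz 75.9 z [ 0.0183 -0.0006 -0.9998] F [-1.2901 -0.18   -0.678 ] w 60.2
1 rows: [60,-1,-6,24,1,-0.2,0]
```

drive_tool(series=[60,0,-5,8,0.5,0,0,60,0,-2,8,0.4,0,0,60,0,0,6,0,0,0,60,0,0,0,0,0,0,30,0,0,0,0,0,0,30,0,0,0,0,0,0,30,0,0,0,0,0,0,30,0,0,0,0,0,0,30,0,0,0,0,0,0], squeeze=30)

```text
time_s: 33.0
tool_pos: [0.5002, 0.3011, -0.0155]
tcp_rot: [-0.0, 0.788, 0.615, 0.003]
wrist_force: [0.4, 0.3, -0.6]
gripper_width: 0.381
```

drive_tool(series=[30,0,0,-30,0,0,0,30,0,0,-40,0,0,0,30,0,0,-45,0,0,0,30,0,0,-45,0,0,0,30,0,0,-45,0,0,0,30,0,0,-30,0,0,0])

```text
time_s: 33.6
tool_pos: [0.4946, 0.2983, 0.2211]
tcp_rot: [-0.003, 0.788, 0.615, -0.004]
wrist_force: [0.6, -0.3, -1.7]
gripper_width: 0.377
```

```bash
python3 - <<'E'
from h import *
s=st(); Q=az(93,-8); 
plan([([.58,.10,.24],az(93),30),(lane(4)+[0,.02,.20],Q,30)],step=46)
E
```

```text
t 33.6 p [0.4946 0.2983 0.2211] xaz 75.9 z [-0.0092 -0.0003 -1.    ] F [ 0.6043 -0.2677 -1.7394] w 35.4
11 rows: [30,-34,26,-4,0,0,-3.4,30,-36,24,-4,0,0,-3.4,30,-37,22,-4,-0.2,0,-3.4,30,-39,20,-4,-0.2,0,-3.4,30,-39,17,-3,0,0,-3.5,30,-38,4,2,0,-1.3,0,30,-38,3,2,0,-1.3,0,30,-38,4,3,0,-1.3,0,30,-39,3,4,0,-1.4,0,30,-38,4,6,0,-1.3,0,30,-38,3,6,0,-1.4,0]
```

drive_tool(series=[30,-34,26,-4,0,0,-3.4,30,-36,24,-4,0,0,-3.4,30,-37,22,-4,0,0,-3.4,30,-39,20,-4,0,0,-3.4,30,-39,17,-3,0,0,-3.5,30,-38,4,2,0,-1.3,0,30,-38,3,2,0,-1.3,0,30,-38,4,3,0,-1.3,0,30,-39,3,4,0,-1.4,0,30,-38,4,6,0,-1.3,0,30,-25,3,2,0,-1.4,0,30,0,0,0,0,0,0])

```text
time_s: 34.8
tool_pos: [0.6236, -0.1283, 0.2416]
tcp_rot: [0.054, 0.681, 0.729, -0.046]
wrist_force: [0.5, 1.6, -0.4]
gripper_width: 0.382
```

```bash
python3 - <<'E'
from h import *
s=st(); Q=az(93,-8); L=lane(4,0)
plan([(gp(L+[0,0,.14],Q),Q,30),(gp(L+[0,0,.06],Q),Q,30,4)])
E
```

```text
t 34.8 p [ 0.6236 -0.1283  0.2416] xaz 93.9 z [ 0.0162 -0.1403 -0.99  ] F [ 0.5282  1.5519 -0.4463] w 35.9
8 rows: [30,-1,-3,36,0,0,0.2,30,-1,-3,36,0.2,0,0.2,30,-2,-3,36,0.2,0,0.3,30,-1,-3,35,0,0,0.2,30,3,0,20,0,0,0,30,3,0,20,0,0,0,30,3,0,20,0,0,0,30,2,-1,19,0,0,0]
```

drive_tool(series=[30,-1,-4,36,0,0,0.2,30,-1,-4,36,0.2,0,0.2,30,-2,-4,36,0.2,0,0.3,30,-1,-4,30,0,0,0.2,30,0,-1,8,0,0,0,30,0,0,0,0,0,0])

```text
time_s: 35.4
tool_pos: [0.6114, -0.1494, 0.0968]
tcp_rot: [0.054, 0.685, 0.725, -0.045]
wrist_force: [-0.5, -0.6, -1.2]
gripper_width: 0.381
```

```bash
python3 - <<'E'
from h import *
s=st(); Q=az(93,-8); L=lane(4,0)
plan([(gp(L+[0,0,.07],Q),Q,30,2),(gp(L+[0,0,.045],Q),Q,30,3)])
E
```

```text
t 35.4 p [ 0.6114 -0.1494  0.0968] xaz 93.2 z [ 0.016  -0.1385 -0.9902] F [-0.5117 -0.55   -1.2188] w 35.8
5 rows: [30,2,1,33,0.2,0,0,30,2,0,34,0.3,0,0.2,30,1,0,8,0,0,0,30,1,0,8,0,0,0,30,2,0,8,0,0,0]
```

drive_tool(series=[30,2,-1,25,0.2,0,0,30,2,-1,25,0.3,0,0,30,1,-1,15,0,0,0,30,1,-1,12,0,0,0,30,1,0,8,0,0,0,30,0,0,0,0,0,0])

```text
time_s: 36.0
tool_pos: [0.617, -0.1537, 0.0198]
tcp_rot: [0.058, 0.684, 0.726, -0.044]
wrist_force: [-0.3, -0.2, -1.0]
gripper_width: 0.379
```

```bash
python3 - <<'E'
from h import *
s=st(); Q=az(93,-8); L=lane(4,0)
print("P",s["tool_pos"]-D*Rt(s).apply([0,0,1]), L)
plan([(gp(L+[0,0,.045],Q),Q,30)])
E
```

```text
t 36.0 p [ 0.617  -0.1537  0.0198] xaz 93.3 z [ 0.0241 -0.1441 -0.9893] F [-0.32   -0.243  -1.0151] w 35.6
P [ 0.616  -0.1479  0.0594] [ 0.6132 -0.1487  0.    ]
1 rows: [30,2,-4,14,0.9,0.3,0.3]
```

drive_tool(series=[30,1,-4,8,0.9,0,0,30,1,-1,7,0,0,0,30,0,0,0,0,0,0,50,0,0,0,0,0,0,50,0,0,0,0,0,0,50,0,0,0,0,0,0,50,0,0,-30,0,0,0,50,0,0,-45,0,0,0,50,0,0,-45,0,2,0,50,0,0,-45,0,3,0,50,0,0,-45,0,3,0,50,0,0,-20,0,0,0])

```text
time_s: 37.2
tool_pos: [0.6094, -0.1273, 0.2402]
tcp_rot: [-0.001, 0.686, 0.728, -0.001]
wrist_force: [-0.3, -1.0, 0.1]
gripper_width: 0.529
```

```bash
python3 - <<'E'
from h import *
s=st(); f=bot.grab_frame("wrist"); topack(f,zt=.048,ymin=-.3)
b=bot.grab_frame("side"); print("S now",[w[2] for w in whites(b)])
Q=az(100); plan([([.56,.1,.23],Q,60),(gp([.5475,.400,.11],Q),Q,60)],step=46)
E
```

```text
t 37.2 p [ 0.6094 -0.1273  0.2402] xaz 93.4 z [-0.0033  0.0004 -1.    ] F [-0.3248 -1.0244  0.0891] w 49.7
band [314.0, 17.0] [0.4013, -0.1458] rect c (0.4035, -0.1445) size 96 36 len az -86.5
band [442.0, 10.0] [0.3863, -0.0141] rect c (0.3871, -0.0141) size 29 19 len az -86.5
band [385.0, 149.0] [0.5283, -0.0584] rect c (0.5282, -0.0579) size 348 9 len az -87.4
band [383.0, 208.0] [0.595, -0.0535] rect c (0.5988, -0.0536) size 357 109 len az -87.6
band [317.0, 307.0] [0.726, -0.1237] rect c (0.7284, -0.1402) size 192 107 len az -87.3
band [453.0, 291.0] [0.6939, 0.0456] rect c (0.7067, 0.0499) size 207 79 len az -88.1
band [356.0, 407.0] [0.8703, -0.0612] rect c (0.8782, -0.082) size 177 31 len az -88.7
S now []
12 rows: [60,38,-6,2,0,0,-1.1,60,38,-5,1,0,0,-1.1,60,39,-5,2,0,0,-1.1,60,39,-4,1,0,0,-1.1,60,38,-3,2,0,0,-1.1,60,39,-2,1,0,0,-1.1,60,37,5,20,0,0,0,60,37,5,20,0,0,0,60,37,5,20,0,0,0,60,37,5,20,0,0,0,60,37,5,20,0,0,0,60,38,5,20,0,0,0]
2 rows: [60,37,5,20,0,0,0,60,38,5,20,0,0,0]
```

drive_tool(series=[60,38,-6,2,0,0,-1.1,60,38,-5,1,0,0,-1.1,60,39,-5,2,0,0,-1.1,60,39,-4,1,0,0,-1.1,60,38,-3,2,0,0,-1.1,60,39,-2,1,0,0,-1.1,60,37,5,10,0,0,0,60,37,5,20,0,0,0,60,37,5,20,0,0,0,60,37,5,20,0,0,0,60,37,5,20,0,0,0,60,38,5,20,0,0,0])

```text
time_s: 38.5
tool_pos: [0.5356, 0.3376, 0.0961]
tcp_rot: [-0.008, 0.643, 0.766, -0.009]
wrist_force: [0.7, -0.3, 0.0]
gripper_width: 0.641
```

drive_tool(series=[60,35,5,5,0,0,0,60,20,2,5,0,0,0,60,0,0,0,0,0,0])

```text
time_s: 38.8
tool_pos: [0.5238, 0.3964, 0.0735]
tcp_rot: [-0.011, 0.641, 0.768, -0.017]
wrist_force: [-0.0, -0.3, 0.4]
gripper_width: 0.639
```

```bash
python3 - <<'E'
from h import *
s=st(); f=bot.grab_frame("wrist"); topack(f)
b=bot.grab_frame("side"); print([(x["point"],round(x["conf"],2),onz(b,x["point"],.03)[:2]) for n in("G1_c","S1_c") for x in bot.landmark_of(n,b)+bot.cut_out(n,b)])
Q=az(100); P=gp([.5475,.400,.022],Q)
plan([(P+[0,0,.05],Q,60,3),(P,Q,60,4)])
E
```

```text
t 38.8 p [0.5238 0.3964 0.0735] xaz 100.3 z [-0.0388 -0.012  -0.9992] F [-0.0492 -0.329   0.3915] w 60.0
band [168.0, 47.0] [0.403, 0.2712] rect c (0.4044, 0.2717) size 76 51 len az -13.2
band [324.0, 87.0] [0.4086, 0.3786] rect c (0.4096, 0.3787) size 80 37 len az 5.8
band [480.0, 168.0] [0.4422, 0.4976] rect c (0.4425, 0.4975) size 37 24 len az -50.1
band [10.0, 240.0] [0.5563, 0.167] rect c (0.5592, 0.1663) size 100 14 len az 2.3
band [320.0, 284.0] [0.5479, 0.4014] rect c (0.5455, 0.401) size 84 37 len az 13.2
band [201.0, 318.0] [0.5924, 0.3144] rect c (0.5879, 0.2955) size 57 50 len az 25.5
[([225.7, 191.8], 0.58, array([0.4007, 0.3764])), ([398.9, 238.6], 0.18, array([ 0.6857, -0.0361])), ([407.1, 281.8], 0.56, array([ 0.6184, -0.1409])), ([409.6, 285.0], 0.75, array([ 0.6175, -0.1514]))]
7 rows: [60,1,7,15,-0.7,0,0,60,1,7,15,-0.6,0,0,60,0,8,15,-0.7,0.2,0,60,0,0,13,0,0,0,60,0,0,12,0,0,0,60,0,0,13,0,0,0,60,0,0,12,0,0,0]
```

drive_tool(series=[60,1,7,15,-0.7,0,-0.7,60,1,7,15,-0.6,0,-0.7,60,1,7,15,-0.6,0,0,60,0,-1,12,0,0,0,60,0,-1,10,0,0,0,60,0,0,0,0,0,0])

```text
time_s: 39.7
tool_pos: [0.55, 0.3966, 0.0129]
tcp_rot: [0.003, 0.636, 0.772, 0.003]
wrist_force: [-0.5, -0.5, 0.8]
gripper_width: 0.637
```

```bash
python3 - <<'E'
from h import *
s=st(); f=bot.grab_frame("wrist"); topack(f)
Q=az(102); P=gp([.547,.401,.022],Q)
plan([(P,Q,60,3)])
E
```

```text
t 39.7 p [0.55   0.3966 0.0129] xaz 101.1 z [ 0.0079  0.0004 -1.    ] F [-0.5139 -0.5335  0.817 ] w 59.9
band [340.0, 15.0] [0.4151, 0.38] rect c (0.4303, 0.3814) size 45 37 len az 7.5
band [551.0, 123.0] [0.4422, 0.4976] rect c (0.4426, 0.4976) size 37 24 len az -50.0
band [329.0, 278.0] [0.5477, 0.4016] rect c (0.5457, 0.4009) size 83 37 len az 12.8
band [177.0, 306.0] [0.5824, 0.3171] rect c (0.5771, 0.2933) size 53 36 len az -71.1
band [219.0, 410.0] [0.6507, 0.35] rect c (0.6516, 0.35) size 31 3 len az -3.9
3 rows: [60,2,-1,11,0.2,0,-0.3,60,1,-1,10,0.2,0,-0.3,60,2,-1,11,0,0,-0.3]
```

Grip, lift, then plan to lane 3 (vertical).

drive_tool(series=[60,2,-2,11,0,0,-0.3,60,1,-1,10,0,0,-0.3,60,1,-1,9,0,0,0,60,0,0,0,0,0,0,30,0,0,0,0,0,0,30,0,0,0,0,0,0,30,0,0,0,0,0,0,30,0,0,0,0,0,0,30,0,0,0,0,0,0])

```text
time_s: 40.65
tool_pos: [0.547, 0.4014, -0.0163]
tcp_rot: [0.004, 0.631, 0.776, 0.005]
wrist_force: [0.1, -0.5, -0.9]
gripper_width: 0.381
```

drive_tool(series=[30,0,0,-30,0,0,0,30,0,0,-40,0,0,0,30,0,0,-45,0,0,0,30,0,0,-45,0,0,0,30,0,0,-45,0,0,0,30,0,0,-30,0,0,0])

```text
time_s: 41.25
tool_pos: [0.5402, 0.3984, 0.2195]
tcp_rot: [0.001, 0.631, 0.776, -0.002]
wrist_force: [0.2, -0.0, 0.2]
gripper_width: 0.38
```

```bash
python3 - <<'E'
from h import *
s=st(); Q=az(93); L=lane(3,0); print(L)
plan([(L+[0,0,.23],Q,30)],step=46)
E
```

```text
t 41.2 p [0.5402 0.3984 0.2195] xaz 101.7 z [-0.001 -0.004 -1.   ] F [ 0.2301 -0.0226  0.2027] w 35.7
[ 0.6097 -0.0828  0.    ]
11 rows: [30,-44,-3,-1,0,0,0.8,30,-44,-2,-1,0,0,0.8,30,-44,-1,-1,0,0,0.8,30,-44,-1,-1,0,0,0.8,30,-44,0,-1,0,0,0.8,30,-44,0,-1,0,0,0.8,30,-44,1,-1,0,0,0.8,30,-44,2,0,0,0,0.8,30,-45,2,-1,0,0,0.8,30,-44,3,0,0,0,0.8,30,-45,3,-1,0,0.2,0.7]
```

drive_tool(series=[30,-44,-3,-3,0,0,0.8,30,-44,-2,-3,0,0,0.8,30,-44,-1,-2,0,0,0.8,30,-44,-1,-2,0,0,0.8,30,-44,0,-1,0,0,0.8,30,-44,0,-1,0,0,0.8,30,-44,1,-1,0,0,0.8,30,-44,2,0,0,0,0.8,30,-45,2,-1,0,0,0.8,30,-44,3,0,0,0,0.8,30,-32,3,-1,0,0,0.7,30,0,0,0,0,0,0])

```text
time_s: 42.45
tool_pos: [0.613, -0.0859, 0.2468]
tcp_rot: [0.006, 0.689, 0.725, 0.007]
wrist_force: [0.3, 0.3, -1.2]
gripper_width: 0.38
```

```bash
python3 - <<'E'
from h import *
s=st(); Q=az(93); L=lane(3,0)
plan([(gp(L+[0,0,.07],Q),Q,30,5)])
E
```

```text
t 42.5 p [ 0.613  -0.0859  0.2468] xaz 92.9 z [ 0.0183  0.0013 -0.9998] F [ 0.2978  0.3204 -1.233 ] w 35.7
5 rows: [30,1,-1,43,0.2,0,0,30,1,-1,43,0.2,0,0,30,0,-1,44,0.2,0,0,30,1,-1,43,0.2,0,0,30,0,-2,44,0.3,0,0]
```

drive_tool(series=[30,1,-3,43,0.2,0,0,30,1,-3,43,0.2,0,0,30,0,-3,44,0.2,0,0,30,1,-2,35,0.2,0,0,30,0,-2,20,0.3,0,0,30,0,0,10,0,0,0,30,0,0,0,0,0,0])

```text
time_s: 43.15
tool_pos: [0.6037, -0.0805, 0.0482]
tcp_rot: [0.002, 0.689, 0.725, 0.002]
wrist_force: [-0.3, -0.2, -0.5]
gripper_width: 0.381
```

```bash
python3 - <<'E'
from h import *
s=st(); Q=az(93); L=lane(3,0)
plan([(gp(L+[0,0,.044],Q),Q,30)])
E
```

```text
t 43.1 p [ 0.6037 -0.0805  0.0482] xaz 92.9 z [ 0.0049  0.0002 -1.    ] F [-0.334  -0.1723 -0.5033] w 35.9
2 rows: [30,-1,3,22,0,0,0,30,-2,3,22,0.3,0,0]
```

drive_tool(series=[30,-1,3,18,0,0,0,30,-1,2,16,0,0,0,30,0,-1,10,0,0,0,30,0,0,0,0,0,0,50,0,0,0,0,0,0,50,0,0,0,0,0,0,50,0,0,0,0,0,0])

```text
time_s: 43.85
tool_pos: [0.6144, -0.0829, 0.0104]
tcp_rot: [0.008, 0.688, 0.726, 0.005]
wrist_force: [1.4, -0.2, 0.2]
gripper_width: 0.526
```

drive_tool(series=[50,0,0,-30,0,0,0,50,0,0,-45,0,0,0,50,0,0,-45,0,0,0,50,0,0,-45,0,0,0,50,0,0,-45,0,0,0,50,0,0,-20,0,0,0])

```text
time_s: 44.45
tool_pos: [0.6083, -0.0816, 0.2482]
tcp_rot: [0.006, 0.688, 0.725, 0.004]
wrist_force: [0.3, -0.6, -0.7]
gripper_width: 0.533
```

```bash
python3 - <<'E'
from h import *
s=st(); a=bot.grab_frame("scene"); print([w[2] for w in whites(a)]); print("lanes",[(x["point"],round(x["conf"],2),onz(a,x["point"],.03)[:2]) for n in("G1_c","S1_c") for x in bot.landmark_of(n,a)])
Q=az(107); plan([([.6,.17,.23],Q,60),(gp([.605,.295,.11],Q),Q,60)],step=46)
E
```

```text
t 44.5 p [ 0.6083 -0.0816  0.2482] xaz 93.0 z [ 0.0136 -0.0022 -0.9999] F [ 0.3214 -0.6166 -0.7031] w 50.1
[[0.7359, 0.1624], [0.544, 0.153], [0.6017, 0.3004], [0.3997, 0.268], [0.406, 0.382], [0.2812, 0.36]]
lanes [([260.0, 126.6], 0.5, array([ 0.9547, -0.2424])), ([323.4, 194.8], 0.74, array([ 0.604 , -0.1378]))]
11 rows: [60,42,1,2,0,0,-2.3,60,42,3,2,0,0,-2.3,60,42,4,2,0,0,-2.3,60,41,6,3,0.2,0,-2.4,60,41,8,2,0.2,0,-2.3,60,41,9,3,0,0.2,-2.4,60,24,8,32,0,0,0,60,24,8,32,0,0,0,60,23,8,32,0,0,0,60,24,8,32,0,0,0,60,23,9,32,0,0,0]
```

drive_tool(series=[60,42,1,2,0,0,-2.3,60,42,3,2,0,0,-2.3,60,42,4,2,0,0,-2.3,60,41,6,3,0,0,-2.4,60,41,8,2,0,0,-2.3,60,41,9,3,0,0,-2.4,60,35,8,10,0,0,0,60,30,8,32,0,0,0,60,24,8,32,0,0,0,60,20,8,32,0,0,0,60,8,5,20,0,0,0,60,0,0,0,0,0,0])

```text
time_s: 45.8
tool_pos: [0.5795, 0.3036, 0.066]
tcp_rot: [-0.012, 0.592, 0.806, -0.013]
wrist_force: [-0.1, -0.5, -0.7]
gripper_width: 0.64
```

```bash
python3 - <<'E'
from h import *
s=st(); f=bot.grab_frame("wrist"); topack(f)
Q=az(107); P=gp([.605,.295,.022],Q)
plan([(P+[0,0,.05],Q,60,2),(P,Q,60,4)])
E
```

```text
t 45.8 p [0.5795 0.3036 0.066 ] xaz 107.4 z [-0.0351 -0.007  -0.9994] F [-0.1352 -0.5393 -0.7331] w 60.1
band [361.0, 8.0] [0.4178, 0.2802] rect c (0.4253, 0.2614) size 39 39 len az -17.8
band [509.0, 44.0] [0.4089, 0.3783] rect c (0.4179, 0.3758) size 78 44 len az 2.9
band [125.0, 106.0] [0.5209, 0.1493] rect c (0.5213, 0.1496) size 12 7 len az 10.6
band [630.0, 158.0] [0.4495, 0.4877] rect c (0.4496, 0.489) size 24 15 len az 39.9
band [115.0, 237.0] [0.611, 0.1596] rect c (0.607, 0.1598) size 70 7 len az 4.7
band [296.0, 286.0] [0.6074, 0.2938] rect c (0.6054, 0.2931) size 84 37 len az 20.0
band [217.0, 408.0] [0.7254, 0.2634] rect c (0.7266, 0.2635) size 39 4 len az 3.0
6 rows: [60,-8,11,17,-1,0,0.2,60,-7,11,18,-1,-0.2,0.2,60,0,0,12,0,0,0,60,0,0,13,0,0,0,60,0,0,12,0,0,0,60,0,0,13,0,0,0]
```

drive_tool(series=[60,-9,11,17,-1,0,-0.8,60,-8,11,16,-1,0,-0.8,60,-1,3,12,0,0,0,60,0,0,10,0,0,0,60,0,0,0,0,0,0])

```text
time_s: 46.35
tool_pos: [0.6106, 0.2912, 0.0124]
tcp_rot: [-0.0, 0.582, 0.813, 0.003]
wrist_force: [-0.9, -0.9, 0.4]
gripper_width: 0.641
```

```bash
python3 - <<'E'
from h import *
s=st(); f=bot.grab_frame("wrist"); topack(f)
Q=az(109); P=gp([.607,.2935,.022],Q)
plan([(P,Q,60,3)])
E
```

```text
t 46.4 p [0.6106 0.2912 0.0124] xaz 108.9 z [ 0.0026  0.0048 -1.    ] F [-0.9353 -0.8598  0.3651] w 60.3
band [104.0, 36.0] [0.525, 0.1512] rect c (0.5255, 0.1527) size 16 11 len az 9.8
band [99.0, 109.0] [0.5595, 0.1545] rect c (0.5598, 0.1548) size 17 4 len az 9.8
band [99.0, 152.0] [0.5804, 0.1583] rect c (0.5798, 0.1581) size 7 5 len az 9.7
band [90.0, 247.0] [0.6338, 0.1626] rect c (0.6199, 0.1616) size 38 6 len az 2.6
band [325.0, 276.0] [0.6075, 0.2934] rect c (0.6056, 0.2928) size 83 37 len az 20.2
band [215.0, 410.0] [0.7164, 0.2563] rect c (0.716, 0.2564) size 32 4 len az 3.0
3 rows: [60,1,-1,10,0,0,0,60,1,-1,11,0.2,0,0,60,1,-1,10,0,-0.2,0]
```

drive_tool(series=[60,1,-2,10,0,0,0,60,1,-2,10,0,0,0,60,0,-1,9,0,0,0,60,0,0,0,0,0,0,30,0,0,0,0,0,0,30,0,0,0,0,0,0,30,0,0,0,0,0,0,30,0,0,0,0,0,0,30,0,0,0,0,0,0])

```text
time_s: 47.3
tool_pos: [0.6065, 0.2932, -0.0153]
tcp_rot: [0.001, 0.581, 0.814, 0.005]
wrist_force: [0.3, -0.1, -1.0]
gripper_width: 0.383
```

drive_tool(series=[30,0,0,-30,0,0,0,30,0,0,-40,0,0,0,30,0,0,-45,0,0,0,30,0,0,-45,0,0,0,30,0,0,-45,0,0,0,30,0,0,-30,0,0,0])

```text
time_s: 47.9
tool_pos: [0.6003, 0.2901, 0.22]
tcp_rot: [-0.004, 0.581, 0.814, -0.001]
wrist_force: [-0.3, 0.5, -0.0]
gripper_width: 0.379
```

```bash
python3 - <<'E'
from h import *
s=st(); Q=az(93); L=lane(2,0); print(L)
plan([(L+[0,0,.24],Q,30)],step=46)
E
```

```text
t 47.9 p [0.6003 0.2901 0.22  ] xaz 108.9 z [-0.0077  0.0019 -1.    ] F [-0.286   0.5291 -0.0486] w 35.7
[ 0.6063 -0.0168  0.    ]
7 rows: [30,-42,-13,-3,0,0,2.3,30,-42,-12,-3,0,0,2.3,30,-43,-10,-3,0,0,2.3,30,-43,-8,-3,0,0,2.2,30,-43,-7,-3,0,0,2.3,30,-44,-5,-3,-0.2,0,2.2,30,-43,-3,-3,-0.2,0,2.3]
```

drive_tool(series=[30,-42,-13,-5,0,0,2.3,30,-42,-12,-4,0,0,2.3,30,-43,-10,-3,0,0,2.3,30,-43,-8,-3,0,0,2.2,30,-43,-7,-3,0,0,2.3,30,-44,-5,-3,0,0,2.2,30,-30,-3,-3,0,0,2.3,30,0,0,0,0,0,0])

```text
time_s: 48.7
tool_pos: [0.6073, -0.0123, 0.2535]
tcp_rot: [0.002, 0.691, 0.723, 0.005]
wrist_force: [-0.3, 0.4, -0.3]
gripper_width: 0.383
```

```bash
python3 - <<'E'
from h import *
s=st(); Q=az(93); L=lane(2,0)
plan([(gp(L+[0,0,.07],Q),Q,30,5)])
E
```

```text
t 48.7 p [ 0.6073 -0.0123  0.2535] xaz 92.6 z [ 0.0089  0.0039 -1.    ] F [-0.2787  0.4004 -0.3068] w 36.0
6 rows: [30,-1,-1,37,0,0,0,30,-1,0,37,0,0,0,30,-1,-1,37,0,0,0,30,-1,0,37,0.2,0,0,30,-1,-1,38,0.2,0,-0.2,30,0,0,37,0,-0.2,-0.2]
```

drive_tool(series=[30,-1,-2,40,0,0,0,30,-1,-2,40,0,0,0,30,-1,-1,40,0,0,0,30,-1,-1,40,0.2,0,0,30,-1,-1,25,0.2,0,0,30,0,0,15,0,0,0,30,0,0,0,0,0,0])

```text
time_s: 49.4
tool_pos: [0.6042, -0.0127, 0.0492]
tcp_rot: [0.001, 0.69, 0.724, 0.005]
wrist_force: [0.2, 0.5, -1.2]
gripper_width: 0.375
```

```bash
python3 - <<'E'
from h import *
s=st(); Q=az(93); L=lane(2,0)
plan([(gp(L+[0,0,.040],Q),Q,30)])
E
```

```text
t 49.4 p [ 0.6042 -0.0127  0.0492] xaz 92.8 z [ 0.008  0.005 -1.   ] F [ 0.158   0.5399 -1.1594] w 35.3
2 rows: [30,-2,1,25,0.2,0,0,30,-2,1,24,0.3,-0.3,-0.2]
```

drive_tool(series=[30,-2,0,22,0.2,0,0,30,-2,-1,18,0.2,0,0,30,0,-2,10,0,0,0,30,0,-1,5,0,0,0,30,0,0,0,0,0,0,50,0,0,0,0,0,0,50,0,0,0,0,0,0,50,0,0,0,0,0,0])

```text
time_s: 50.2
tool_pos: [0.608, -0.0165, 0.0007]
tcp_rot: [0.005, 0.689, 0.725, 0.006]
wrist_force: [0.3, -0.1, 0.1]
gripper_width: 0.527
```

drive_tool(series=[50,0,0,-30,0,0,0,50,0,0,-45,0,0,0,50,0,0,-45,0,0,0,50,0,0,-45,0,0,0,50,0,0,-45,0,0,0,50,0,0,-25,0,0,0])

```text
time_s: 50.8
tool_pos: [0.602, -0.0166, 0.2425]
tcp_rot: [0.003, 0.689, 0.725, 0.005]
wrist_force: [0.2, -0.6, -0.5]
gripper_width: 0.531
```

```bash
python3 - <<'E'
from h import *
s=st(); f=bot.grab_frame("wrist"); save("lanes",f["color"])
for n in("scene","side"): print([w[2] for w in whites(bot.grab_frame(n))])
Q=az(76); plan([([.5,.17,.24],Q,60),(gp([.401,.266,.11],Q),Q,60)],step=46)
E
```

```text
t 50.8 p [ 0.602  -0.0166  0.2425] xaz 92.9 z [ 0.0101  0.0033 -0.9999] F [ 0.1856 -0.6024 -0.4812] w 49.9
[[0.7359, 0.1623], [0.544, 0.153], [0.3996, 0.2678], [0.4061, 0.382], [0.283, 0.3628]]
[[0.4004, 0.2632], [0.279, 0.3597]]
10 rows: [60,38,-18,0,0,0,3.4,60,37,-21,0,0,0,3.4,60,36,-23,0,0,0,3.4,60,35,-25,0,0.2,0,3.4,60,33,-27,0,0.2,-0.3,3.3,60,14,-24,34,0,0,0,60,14,-24,34,0,0,0,60,14,-24,34,0,0,0,60,13,-24,34,0,0,0,60,14,-23,34,0,0,0]
```

drive_tool(series=[60,38,-18,0,0,0,3.4,60,37,-21,0,0,0,3.4,60,36,-23,0,0,0,3.4,60,35,-25,0,0,0,3.4,60,33,-27,0,0,0,3.3,60,14,-24,34,0,0,0,60,14,-24,34,0,0,0,60,14,-24,34,0,0,0,60,13,-20,34,0,0,0,60,5,-10,15,0,0,0,60,0,0,0,0,0,0])

```text
time_s: 52.05
tool_pos: [0.3947, 0.2614, 0.0614]
tcp_rot: [-0.007, 0.793, 0.61, -0.011]
wrist_force: [0.1, -0.1, -0.1]
gripper_width: 0.637
```

```bash
python3 - <<'E'
from h import *
s=st(); f=bot.grab_frame("wrist"); topack(f)
Q=az(75.8); P=gp([.401,.266,.022],Q)
plan([(P+[0,0,.035],Q,60,3),(P,Q,60,3)])
E
```

```text
t 52.0 p [0.3947 0.2614 0.0614] xaz 75.1 z [-0.0249 -0.0023 -0.9997] F [ 0.0729 -0.0777 -0.0555] w 59.9
band [428.0, 48.0] [0.2808, 0.3618] rect c (0.2812, 0.3617) size 37 24 len az -31.8
band [486.0, 233.0] [0.4077, 0.3787] rect c (0.406, 0.3755) size 84 43 len az 8.3
band [637.0, 247.0] [0.445, 0.4798] rect c (0.445, 0.4791) size 9 5 len az -3.3
band [327.0, 262.0] [0.4001, 0.2652] rect c (0.3999, 0.2651) size 79 37 len az -14.6
band [226.0, 416.0] [0.5042, 0.1548] rect c (0.5068, 0.1522) size 24 13 len az 1.4
6 rows: [60,2,2,15,-0.4,0.2,-0.2,60,2,1,15,-0.4,0,-0.3,60,2,2,15,-0.5,0.3,-0.2,60,0,0,12,0,0,0,60,0,0,12,0,0,0,60,0,0,11,0,0,0]
```

View pics/lanes.png

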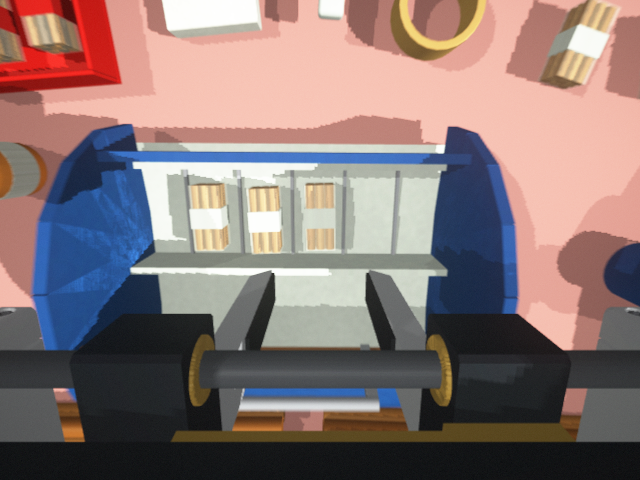

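Lanes picture: packs lie flat in lanes 4 (209,217), 3 (265,218) and 2 (320,215), between ribs at 187/240/293/345; lane 1 (371) is empty and both rejects are in the crate at top left.

drive_tool(series=[60,2,1,15,-0.4,0,-0.2,60,2,1,15,-0.4,0,-0.3,60,1,1,12,-0.4,0,0,60,0,-1,8,0,0,0,60,0,0,0,0,0,0])

```text
time_s: 52.6
tool_pos: [0.4035, 0.2639, 0.0136]
tcp_rot: [0.003, 0.791, 0.612, -0.001]
wrist_force: [-0.3, -0.5, -0.1]
gripper_width: 0.639
```

```bash
python3 - <<'E'
from h import *
s=st(); f=bot.grab_frame("wrist"); topack(f)
Q=az(75.6); P=gp([.400,.2655,.022],Q)
plan([(P,Q,60,3)])
E
```

```text
t 52.6 p [0.4035 0.2639 0.0136] xaz 75.4 z [ 0.0031 -0.0062 -1.    ] F [-0.309  -0.5477 -0.1178] w 60.1
band [447.0, 20.0] [0.2895, 0.3575] rect c (0.2879, 0.3576) size 24 21 len az 58.2
band [518.0, 238.0] [0.4077, 0.3787] rect c (0.4067, 0.3754) size 83 43 len az 7.9
band [316.0, 263.0] [0.3938, 0.2648] rect c (0.3791, 0.2701) size 37 36 len az -13.2
3 rows: [60,0,-2,11,0,0,0,60,0,-1,11,0.2,0,0,60,0,-1,10,0,0.3,-0.2]
```

drive_tool(series=[60,0,-2,11,0,0,0,60,0,-1,10,0,0,0,60,0,-1,9,0,0,0,60,0,0,0,0,0,0,30,0,0,0,0,0,0,30,0,0,0,0,0,0,30,0,0,0,0,0,0,30,0,0,0,0,0,0,30,0,0,0,0,0,0])

```text
time_s: 53.55
tool_pos: [0.4023, 0.2654, -0.0161]
tcp_rot: [0.004, 0.791, 0.611, 0.002]
wrist_force: [0.1, 0.2, -0.3]
gripper_width: 0.376
```

drive_tool(series=[30,0,0,-30,0,0,0,30,0,0,-40,0,0,0,30,0,0,-45,0,0,0,30,0,0,-45,0,0,0,30,0,0,-45,0,0,0,30,0,0,-35,0,0,0])

```text
time_s: 54.15
tool_pos: [0.3953, 0.2645, 0.2259]
tcp_rot: [0.002, 0.791, 0.611, -0.005]
wrist_force: [-0.1, 0.5, -0.9]
gripper_width: 0.38
```

```bash
python3 - <<'E'
from h import *
s=st(); Q=az(93,8); L=lane(1,0); print(L)
plan([(gp(L+[0,0,.26],Q),Q,30)],step=46)
E
```

```text
t 54.1 p [0.3953 0.2645 0.2259] xaz 75.4 z [-0.0064 -0.0096 -0.9999] F [-0.0527  0.5362 -0.8745] w 35.7
[0.6028 0.0491 0.    ]
7 rows: [30,-22,36,1,0,1.2,-2.5,30,-23,35,0,0.2,1.2,-2.5,30,-25,34,0,0,1.2,-2.5,30,-26,33,-1,0.2,1.2,-2.5,30,-27,32,-1,0.2,1.2,-2.5,30,-29,31,-2,0.2,1.3,-2.6,30,-30,30,-3,0,1.2,-2.5]
```

drive_tool(series=[30,-22,36,-8,0,1.2,-2.5,30,-23,35,-6,0,1.2,-2.5,30,-25,34,-4,0,1.2,-2.5,30,-26,33,-1,0,1.2,-2.5,30,-27,32,-1,0,1.2,-2.5,30,-29,31,-1,0,1.3,-2.6,30,-24,22,-1,0,1.2,-2.5,30,0,0,0,0,0,0])

```text
time_s: 54.95
tool_pos: [0.6064, 0.0564, 0.2497]
tcp_rot: [-0.041, 0.679, 0.73, 0.063]
wrist_force: [-0.6, -0.0, -0.5]
gripper_width: 0.381
```

```bash
python3 - <<'E'
from h import *
s=st(); Q=az(93,8); L=lane(1,0)
plan([(gp(L+[0,0,.17],Q),Q,30,3),(gp(L+[0,0,.08],Q),Q,30,4)])
E
```

```text
t 55.0 p [0.6064 0.0564 0.2497] xaz 94.3 z [ 0.026   0.147  -0.9888] F [-0.5518 -0.0192 -0.5076] w 35.8
7 rows: [30,-6,-3,39,0.6,0,0.4,30,-6,-2,39,0.7,-0.2,0.4,30,-7,-2,40,0.6,0,0.5,30,-3,0,22,0,0,0,30,-3,0,22,0,0,0,30,-3,0,22,0,0,0,30,-3,0,23,0,0,0]
```

drive_tool(series=[30,-6,-4,39,0.6,0,0.4,30,-6,-3,39,0.7,0,0.4,30,-7,-3,40,0.6,0,0.5,30,-3,-1,24,0,0,0,30,-3,-1,20,0,0,0,30,-2,0,10,0,0,0,30,0,0,0,0,0,0])

```text
time_s: 55.65
tool_pos: [0.5957, 0.0568, 0.071]
tcp_rot: [-0.052, 0.687, 0.723, 0.05]
wrist_force: [0.3, 0.2, -0.6]
gripper_width: 0.38
```

```bash
python3 - <<'E'
from h import *
s=st(); Q=az(93,8); L=lane(1,0)
print("P",s["tool_pos"]-D*Rt(s).apply([0,0,1]), L)
plan([(gp(L+[0,0,.044],Q),Q,30,3)])
E
```

```text
t 55.6 p [0.5957 0.0568 0.071 ] xaz 92.9 z [-0.007   0.1445 -0.9895] F [ 0.309   0.2257 -0.5603] w 35.7
P [0.596  0.051  0.1106] [0.6028 0.0491 0.    ]
3 rows: [30,-4,2,22,0,0,0,30,-4,2,22,0,-0.2,0,30,-4,3,22,0,0,0]
```

drive_tool(series=[30,-4,1,24,0,0,0,30,-4,0,20,0,0,0,30,-3,0,14,0,0,0,30,-1,-1,8,0,0,0,30,0,0,0,0,0,0])

```text
time_s: 56.15
tool_pos: [0.6011, 0.0552, 0.0088]
tcp_rot: [-0.048, 0.687, 0.723, 0.053]
wrist_force: [-0.2, -0.9, -0.5]
gripper_width: 0.38
```

```bash
python3 - <<'E'
from h import *
s=st(); Q=az(93,8); L=lane(1,0)
print("P",s["tool_pos"]-D*Rt(s).apply([0,0,1]), L)
plan([(gp(L+[0,0,.043],Q),Q,30)])
E
```

```text
t 56.1 p [0.6011 0.0552 0.0088] xaz 93.0 z [ 0.0042  0.1428 -0.9897] F [-0.2093 -0.899  -0.481 ] w 35.7
P [0.6009 0.0495 0.0484] [0.6028 0.0491 0.    ]
1 rows: [30,-1,1,5,0.7,-0.2,0]
```

drive_tool(series=[30,-1,0,5,0.4,0,0,30,0,0,0,0,0,0,50,0,0,0,0,0,0,50,0,0,0,0,0,0,50,0,0,0,0,0,0,50,-3,0,-30,0,0,0,50,-4,0,-45,0,0,0,50,-4,0,-45,0,-2,0,50,0,0,-45,0,-3,0,50,0,0,-45,0,-3,0,50,0,0,-45,0,0,0,50,0,0,-45,0,0,0])

```text
time_s: 57.35
tool_pos: [0.5989, 0.0185, 0.3086]
tcp_rot: [-0.001, 0.689, 0.725, -0.001]
wrist_force: [0.8, -0.1, -0.7]
gripper_width: 0.533
```

```bash
python3 - <<'E'
from h import *
s=st(); f=bot.grab_frame("wrist"); save("lanes2",f["color"])
a=bot.grab_frame("scene"); b=bot.grab_frame("side")
h=[bot.landmark_of("cover_handle",g) for g in(a,b,f)]; print([x[0] if x else None for x in h])
if h[0] and h[1]: print(tri(a,h[0][0]["point"],b,h[1][0]["point"]))
plan([([.715,-.05,.31],az(3),40),([.715,-.05,.29],az(3),40)])
E
```

```text
t 57.4 p [0.5989 0.0185 0.3086] xaz 92.9 z [-0.003  -0.0008 -1.    ] F [ 0.8153 -0.115  -0.7045] w 50.1
[{'point': [291.0, 219.8], 'conf': 0.71}, None, None]
12 rows: [40,-7,10,-1,0,0,8.2,40,-5,11,-1,0,0,8.2,40,-4,12,0,0,0,8.2,40,-2,12,-1,0,0,8.2,40,0,12,0,0,0,8.1,40,2,12,-1,0,0,8.2,40,3,12,0,0,0,8.1,40,5,11,-1,0,0,8.2,40,7,10,0,0,0,8.1,40,8,10,-1,0,0.2,8.2,40,10,8,0,0,0.2,8.1,40,0,0,20,0,0,0]
```

View pics/lanes2.png

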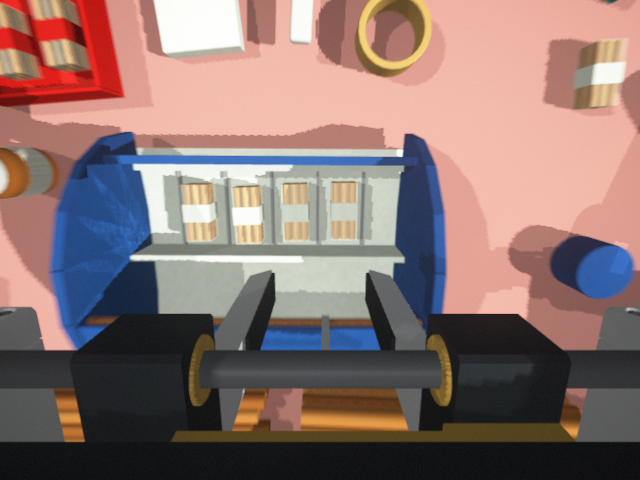

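All four lanes hold a flat white-banded pack ((198,212), (247,214), (295,212), (344,210)). Both rejects are in the crate and the spare is at (600,73). Now I'll shut the cover.

drive_tool(series=[40,-7,10,-1,0,0,8.2,40,-5,11,-1,0,0,8.2,40,-4,12,0,0,0,8.2,40,-2,12,-1,0,0,8.2,40,0,12,0,0,0,8.1,40,2,12,-1,0,0,8.2,40,3,12,0,0,0,8.1,40,5,11,-1,0,0,8.2,40,7,10,0,0,0,8.1,40,8,10,-1,0,0,8.2,40,10,8,0,0,0,8.1,40,0,0,0,0,0,0])

```text
time_s: 58.85
tool_pos: [0.7049, -0.0545, 0.2712]
tcp_rot: [-0.006, 0.999, -0.006, -0.031]
wrist_force: [1.1, 0.3, -0.5]
gripper_width: 0.423
```

```bash
python3 - <<'E'
from h import *
s=st(); f=bot.grab_frame("wrist"); 
a=bot.grab_frame("scene"); b=bot.grab_frame("side")
h=[bot.landmark_of("cover_handle",g) for g in(a,b,f)]; print([x[0] if x else None for x in h])
o=[(g,x[0]["point"]) for g,x in zip((a,b,f),h) if x]
if len(o)>1: print(mtri(o))
if h[2]: print(onz(f,h[2][0]["point"],.2347))
print("expected",proj(f,[[.715,-.05,.2347]]))
plan([([.714,-.05,.29],az(3),40),([.714,-.05,.19],az(3),40,4)])
E
```

```text
t 58.9 p [ 0.7049 -0.0545  0.2712] xaz -0.7 z [-0.0612  0.0117 -0.9981] F [ 1.0818  0.267  -0.5332] w 39.8
[{'point': [258.4, 127.9], 'conf': 0.63}, {'point': [423.1, 197.7], 'conf': 0.85}, {'point': [337.9, 244.7], 'conf': 0.86}]
(array([ 0.7161, -0.0451,  0.2324]), [[2.1, 0.4], [1.6, -1.3], [-0.5, -5.2]])
[ 0.7165 -0.0485  0.2347]
expected [[335.8784 246.6997]]
5 rows: [40,8,-4,-15,-0.7,3.2,-3.6,40,0,0,25,0,0,0,40,0,0,25,0,0,0,40,0,0,25,0,0,0,40,0,0,25,0,0,0]
```

drive_tool(series=[40,10,-4,-8,-0.7,3.2,-3.6,40,2,0,15,0,0,0,40,1,0,20,0,0,0,40,0,0,15,0,0,0,40,0,0,0,0,0,0])

```text
time_s: 59.65
tool_pos: [0.7176, -0.0486, 0.2297]
tcp_rot: [0.0, 1.0, 0.028, -0.0]
wrist_force: [0.4, 0.9, -0.6]
gripper_width: 0.429
```

```bash
python3 - <<'E'
from h import *
s=st(); plan([([.716,-.05,.19],az(3),40,3)])
E
```

```text
t 59.6 p [ 0.7176 -0.0486  0.2297] xaz 3.2 z [-0.0001 -0.0008 -1.    ] F [ 0.393   0.8624 -0.5776] w 40.3
3 rows: [40,-1,0,13,0,0,0,40,0,1,13,0,0,0,40,-1,0,14,0,0,0.2]
```

drive_tool(series=[40,-1,0,14,0,0,0,40,-1,0,14,0,0,0,40,0,0,12,0,0,0,40,0,0,3,0,0,0,5,0,0,0,0,0,0,5,0,0,0,0,0,0,5,0,0,0,0,0,0,5,0,0,0,0,0,0,5,0,0,0,0,0,0,5,0,0,0,0,0,0], squeeze=25)

```text
time_s: 60.65
tool_pos: [0.7161, -0.0491, 0.1835]
tcp_rot: [0.0, 1.0, 0.027, 0.001]
wrist_force: [1.2, -0.2, -1.5]
gripper_width: 0.097
```

```bash
python3 - <<'E'
from h import *
s=st(); p0=s["tool_pos"]; q=az(3)
arc=lambda t:.205*(-np.cos(np.radians(t))*BX+np.sin(np.radians(t))*np.array([0,0,1]))
t0=103.3
plan([(p0+arc(t)-arc(t0),q,5) for t in np.linspace(t0,30,15)[1:]])
E
```

```text
t 60.6 p [ 0.7161 -0.0491  0.1835] xaz 3.1 z [ 0.0014 -0.0009 -1.    ] F [ 1.205  -0.1925 -1.4717] w 9.1
12 rows: [5,-18,0,-3,0,0,0,5,-19,0,-2,0,0,0,5,-19,0,0,0,0,0,5,-18,0,1,0,0,0,5,-19,0,4,0,0,0,5,-18,0,5,0,0,0,5,-17,0,6,0,0,0,5,-17,0,8,0,0,0,5,-16,0,10,0,0,0,5,-15,0,11,0,0,0,5,-14,0,13,0,0,0,5,-13,0,13,0,0,0]
2 rows: [5,-12,-1,15,0,0,0,5,-10,0,16,0,0,0]
```

Gripped (9 mm). Pull along the arc, first half.

drive_tool(series=[5,-18,0,-3,0,0,0,5,-19,0,-2,0,0,0,5,-19,0,0,0,0,0,5,-18,0,1,0,0,0,5,-19,0,4,0,0,0,5,-18,0,5,0,0,0,5,-17,0,6,0,0,0])

```text
time_s: 61.35
tool_pos: [0.6024, -0.0541, 0.177]
tcp_rot: [-0.0, 0.999, 0.027, 0.024]
wrist_force: [7.5, 0.8, -0.9]
gripper_width: 0.102
```

```bash
python3 - <<'E'
from h import *
s=st(); p=s["tool_pos"]; q=az(3)
P0=np.array([.7161,-.0491,.1835])
arc=lambda t:.205*(-np.cos(np.radians(t))*BX+np.sin(np.radians(t))*np.array([0,0,1]))
c=P0-arc(103.3); v=p-c; t=np.degrees(np.arctan2(v[2],-v@BX)); print("theta",t,"r",np.hypot(v[2],v@BX))
plan([(c+arc(x),q,5) for x in np.linspace(t,30,int((t-30)/5.5)+1)[1:]])
E
```

```text
t 61.4 p [ 0.6024 -0.0541  0.177 ] xaz 3.1 z [ 0.0484  0.0015 -0.9988] F [ 7.4746  0.8108 -0.8732] w 9.6
theta 70.95417030545133 r 0.20421634154944218
7 rows: [5,-20,1,6,0,-2.8,0,5,-18,0,10,0,0,0,5,-18,0,12,0,0,0,5,-16,0,13,0,0,0,5,-15,0,15,0,0,0,5,-13,0,16,0,0,0,5,-11,0,18,0,0,0]
```

drive_tool(series=[5,-20,1,6,0,-1.4,0,5,-18,0,10,0,-1,0,5,-18,0,12,0,-0.5,0,5,-16,0,13,0,0,0,5,-15,0,15,0,0,0])

```text
time_s: 61.85
tool_pos: [0.5274, -0.0575, 0.128]
tcp_rot: [-0.0, 1.0, 0.027, 0.017]
wrist_force: [1.4, 2.1, 5.8]
gripper_width: 0.097
```

```bash
python3 - <<'E'
from h import *
s=st(); p=s["tool_pos"]; q=az(3)
P0=np.array([.7161,-.0491,.1835])
arc=lambda t:.205*(-np.cos(np.radians(t))*BX+np.sin(np.radians(t))*np.array([0,0,1]))
c=P0-arc(103.3); v=p-c; t=np.degrees(np.arctan2(v[2],-v@BX)); print("theta",t,"r",np.hypot(v[2],v@BX))
plan([(c+arc(x),q,5) for x in np.linspace(t,28,int((t-28)/5)+1)[1:]])
E
```

```text
t 61.9 p [ 0.5274 -0.0575  0.128 ] xaz 3.1 z [ 0.0335  0.0014 -0.9994] F [1.3558 2.0999 5.7962] w 9.2
theta 45.471769079209245 r 0.20202760805658238
3 rows: [5,-17,1,13,0,-1.9,0,5,-12,0,16,0,0,0,5,-11,0,18,0,0,0]
```

drive_tool(series=[5,-15,0,13,0,-1,0,5,-12,0,16,0,-0.5,0,5,-11,0,17,0,0,0,5,-5,0,8,0,0,0])

```text
time_s: 62.25
tool_pos: [0.4975, -0.0596, 0.0842]
tcp_rot: [0.001, 0.999, 0.026, 0.02]
wrist_force: [0.9, 7.5, 33.1]
gripper_width: 0.097
```

```bash
python3 - <<'E'
from h import *
s=st(); p=s["tool_pos"]
P0=np.array([.7161,-.0491,.1835])
arc=lambda t:.205*(-np.cos(np.radians(t))*BX+np.sin(np.radians(t))*np.array([0,0,1]))
c=P0-arc(103.3); v=p-c; t=np.degrees(np.arctan2(v[2],-v@BX)); print("theta",t,"r",np.hypot(v[2],v@BX))
a=bot.grab_frame("scene"); b=bot.grab_frame("side"); 
print([bot.landmark_of("cover_handle",g)[:1] for g in(a,b)],[proj(g,[AX+arc(30)]) for g in(a,b)])
E
```

```text
t 62.2 p [ 0.4975 -0.0596  0.0842] xaz 2.9 z [ 0.0399 -0.0003 -0.9992] F [ 0.9097  7.5438 33.12  ] w 9.1
theta 30.258706517290857 r 0.19875352961256446
[[{'point': [334.4, 197.2], 'conf': 0.71}], [{'point': [352.1, 268.8], 'conf': 0.96}]] [array([[338.318 , 199.9833]]), array([[351.733 , 273.9204]])]
```

drive_tool(series=[5,-3,0,5,0,0,0,5,0,0,0,0,0,0,30,0,0,0,0,0,0,30,0,0,0,0,0,0,30,0,0,0,0,0,0,30,0,0,-15,0,0,0,30,0,0,-30,0,0,0,30,0,0,-40,0,0,0,30,0,0,-45,0,0,0,30,-20,0,-40,0,0,0])

```text
time_s: 63.45
tool_pos: [0.466, -0.0597, 0.2519]
tcp_rot: [-0.002, 1.0, 0.026, 0.015]
wrist_force: [-0.5, -0.1, 0.5]
gripper_width: 0.319
```

```bash
python3 - <<'E'
from h import *
s=st()
arc=lambda t:.205*(-np.cos(np.radians(t))*BX+np.sin(np.radians(t))*np.array([0,0,1]))
a=bot.grab_frame("scene"); b=bot.grab_frame("side"); w=bot.grab_frame("wrist")
o=[]
for g in(a,b,w):
    h=bot.landmark_of("cover_handle",g)
    if h: o.append((g,h[0]["point"])); print(h[0], "exp30",proj(g,[AX+arc(30),AX+arc(34)]).round(1).tolist())
print(mtri(o), AX+arc(30))
E
```

```text
t 63.5 p [ 0.466  -0.0597  0.2519] xaz 3.0 z [ 0.0293  0.004  -0.9996] F [-0.4809 -0.0679  0.4682] w 30.0
{'point': [336.9, 198.3], 'conf': 0.64} exp30 [[338.3, 200.0], [335.8, 194.6]]
{'point': [351.4, 273.5], 'conf': 0.75} exp30 [[351.7, 273.9], [354.4, 270.1]]
{'point': [343.7, 229.0], 'conf': 0.91} exp30 [[336.8, 229.0], [345.7, 231.6]]
(array([ 0.4931, -0.0606,  0.1349]), [[0.1, 0.4], [1.3, -1.0], [-3.2, -0.1]]) [ 0.4897 -0.0613  0.1325]
```

A safety press on the bar with closed fingers, to be sure it is on its stop.

```bash
python3 - <<'E'
from h import *
plan([([.492,-.06,.19],az(3),0,3),([.492,-.06,.125],az(3),0,4)])
E
```

```text
7 rows: [0,8,1,20,0,-0.5,0,0,9,1,19,0,-0.5,0,0,9,0,20,-0.2,-0.5,0,0,0,0,16,0,0,0,0,0,0,16,0,0,0,0,0,0,16,0,0,0,0,0,0,17,0,0,0]
```

drive_tool(series=[0,8,1,20,0,-0.5,0,0,9,1,19,0,-0.5,0,0,9,0,20,0,-0.5,0,0,0,0,16,0,0,0,0,0,0,14,0,0,0,0,0,0,10,0,0,0,0,0,0,5,0,0,0])

```text
time_s: 64.45
tool_pos: [0.4873, -0.0571, 0.1286]
tcp_rot: [-0.005, 1.0, 0.026, -0.01]
wrist_force: [-0.5, -0.0, -0.3]
gripper_width: 0.002
```

drive_tool(series=[0,-2,0,8,0,0,0,0,0,0,8,0,0,0,0,0,0,6,0,0,0])

```text
time_s: 64.75
tool_pos: [0.485, -0.0572, 0.1055]
tcp_rot: [-0.005, 1.0, 0.026, -0.009]
wrist_force: [-0.2, -0.9, 0.1]
gripper_width: 0.006
```

drive_tool(series=[0,3,0,4,0,0,0,0,1,0,4,0,0,0,0,0,0,4,0,0,0])

```text
time_s: 65.05
tool_pos: [0.4864, -0.0572, 0.1001]
tcp_rot: [-0.005, 1.0, 0.026, -0.015]
wrist_force: [-13.5, 4.9, 30.1]
gripper_width: 0.007
```

drive_tool(series=[0,0,0,4,0,0,0,0,0,0,4,0,0,0])

```text
time_s: 65.25
tool_pos: [0.4862, -0.0571, 0.1002]
tcp_rot: [-0.005, 0.999, 0.027, -0.017]
wrist_force: [-12.7, 3.6, 23.0]
gripper_width: 0.004
```

drive_tool(series=[0,0,0,-20,0,0,0,0,0,0,-40,0,0,0,0,0,0,-45,0,0,0,0,-30,0,-35,0,0,0,0,-35,0,0,0,0,0,0,0,0,0,0,0,0])

```text
time_s: 65.85
tool_pos: [0.4272, -0.0628, 0.2515]
tcp_rot: [-0.004, 1.0, 0.028, -0.014]
wrist_force: [0.5, 0.2, -0.5]
gripper_width: 0.006
```

```bash
python3 - <<'E'
from h import *
s=st()
a=bot.grab_frame("scene"); b=bot.grab_frame("side"); w=bot.grab_frame("wrist")
o=[(g,h[0]["point"]) for g in(a,b,w) for h in[bot.landmark_of("cover_handle",g)] if h]
print("handle",mtri(o))
print("spare etc",[x[2] for x in whites(a)]); print("rejects",[(x["point"],x["conf"],onz(w,x["point"],.023)[:2]) for x in bot.landmark_of("R1_c",w)+bot.landmark_of("R1_c",b)])
for t in("tape","jar","reel","labels"):
    print(t,[(np.round(bot.landmark_of(t,g)[0]["point"]).tolist()) if bot.landmark_of(t,g) else None for g in(a,b)])
if np.linalg.norm(s["wrist_force"])<3: bot.job_done(); print("handed in")
E
```

```text
t 65.8 p [ 0.4272 -0.0628  0.2515] xaz 3.2 z [-0.0284  0.0069 -0.9996] F [ 0.5115  0.1573 -0.5246] w 0.5
handle (array([ 0.4967, -0.0592,  0.131 ]), [[2.8, 1.9], [1.4, -3.2], [-0.3, 1.5]])
spare etc [[0.7382, 0.1626], [0.5402, 0.1529], [0.4064, 0.3821], [0.442, 0.4977], [0.2809, 0.361]]
rejects [([416.4, 420.3], 0.6, array([ 0.5841, -0.3659]))]
tape [[332.0, 308.0], [281.0, 274.0]]
jar [[394.0, 160.0], [463.0, 375.0]]
reel [[399.0, 243.0], [292.0, 143.0]]
labels [[398.0, 243.0], None]
the job is handed in; nothing more can be done
handed in
```

I handed the job in at about 66 s. I opened the cover to its stop and put both red-banded rejects in the crate. One good pack went flat into each of the four lanes, and then I shut the cover onto its stop.

**Last checks that agreed:**
- The last wrist picture before shutting showed four white-banded packs flat in lanes 1–4. Both rejects were in the crate and the spare was on the table at about (0.407, 0.380).
- After shutting, a 30 N press on the handle bar did not move it. The handle measured 0.131 m high against 0.1325 m expected for shut.
- The tape and jar were within 2–3 pixels of where they started.

**Last checks that failed or disagreed:**
- After shutting, the network's only reject report was a detection at conf 0.6, placed at a point outside the crate. I treated it as false, so the rejects rest on the earlier picture.
- The network could not locate the labels reliably, or the reel in the scene view. In the side view the reel was about 5 pixels from where it started.
- The fingertips sit about 30 mm short of the reported tool point. Two early attempts to grip the handle missed because of this; I allowed for it afterwards.

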